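# Load a marble panel into the carving cradle

### The job

Take the small marble panel from the sloping rest and load it into the carving cradle: turn the latch aside if it is in the way, hold the panel tilted, hook one of its two plain edges that run along the ridge under the fixed lip and then gently lower the opposite edge until the panel lies flat on the bed between the rails, ridge up. Then turn the latch fully home over the panel's edge and let go, leaving the other things on the bench where they are.

Things in the scene. Friction and masses are not known exactly. Their poses are not given: they have to be found in the camera images.
- panel: White marble panel, 0.3 to 0.6 kg: slab 120 (its x) by 110 (y) by 10 mm thick; across the middle of its upper face a straight ridge 22 mm wide (x), 70 mm long (y), 30 mm high (top at z = 40 mm), the part to grip, across x. Low scroll reliefs (2 mm). Origin: centre of the underside; z: normal of the upper face. The two plain 110 mm edges at x = -60 and +60 mm are alike: either may go under the lip.
- edge_a (a point): Middle of the panel's edge at its x = -60 mm, at half thickness. At the start this is the lower edge, on the rest's ledge, towards the robot.
- edge_b (a point): Middle of the panel's opposite edge, at its x = +60 mm, at half thickness; the upper edge at the start.
- rest: Fixed plywood rest, 150 (its x) by 170 (y) mm, up to 76 mm high. Its face slopes 25 degrees, rising towards its +x (away from the robot), so the panel on it faces up and back to the robot. The panel's lower edge stands against a ledge 8 mm high, square to the face (lower than the panel is thick). Origin: centre of the underside, on the bench; z up.
- cradle: Fixed carving cradle: plywood base 204 by 150 mm (its x from -92 to 112 mm) with a flat bed 30 mm above the bench. Origin: under the bed's centre, on the bench; z up, x from lip to latch (roughly away from the robot), y along the lip. Steel side rails on the bed, 8 mm high, inner faces at y = -60 and +60 mm, x from -30 to 40 mm.
- bed (a point): Centre of the bed's surface, where the middle of the panel's underside belongs (cradle x = 0, y = 0, z = 30 mm). The panel has about 4 mm of play each way along x and 5 mm along y.
- lip (a point): Middle of the lip's lower front edge (cradle x = -50, y = 0, z = 48 mm: 18 mm above the bed). The aluminium lip is 130 mm long, 6 mm thick, open towards +x, and carried by a stop wall whose face is at cradle x = -64 mm, so the panel's edge can go up to 14 mm under it; tilted up to 30 degrees it still fits.
- end_stop (a point): Midway between the tops of the two steel end posts at the latch end (cradle x = 64 mm, 22 mm above the bed). The posts fill x = 64 to 74 mm, y = -53 to -41 and 41 to 53 mm; the panel drops in between stop wall and posts, 128 mm apart.
- latch (a joint): Turn latch on a vertical pivot at cradle x = 88, y = 0. 0 = home: the arm points to the lip, over the panel's edge; it grows as the arm swings to cradle +y (1.57 = along +y; stop at 2.3, well aside). Below about 1.4 rad it is in the panel's way. Steel arm 18 mm wide, 6 thick, reaching 40 mm from the pivot, underside 12 mm above the bed. Stiff (about 0.04 N m, 1.5 N at the pin); stays where left.
- latch_pin (a point): Top centre of the latch's upright round pin, 12 mm in diameter, 34 mm from the pivot, standing 40 mm above the arm (top 58 mm above the bed, 88 mm above the bench). Grip or push the latch by it.
- bottle: Bystander: white plastic bottle, 60 mm in diameter, 190 mm tall, standing between rest and cradle; origin at the centre of its underside. Leave alone.
- mallet: Bystander: wooden mallet lying on the bench, head 76 mm in diameter, about 190 mm long over all; origin near mid-length, on the bench, its x along the handle. Leave alone.
- sanding_block: Bystander: cork block 110 by 65 by 35 mm; origin at the centre of its underside. Leave alone.
- offcut: Bystander: broken marble moulding, about 50 by 142 by 20 mm; origin near the centre of its underside. Leave alone.
There are look-alikes about, which are no part of the job. What is shaped like the panel but pink is not meant.

How it is judged:
On the way, in this order (a step that is already met when the one before it is completed fails the run):
1. the panel, still tilted, has one of its edges under the lip (angle between panel's own z axis and vertical between 0.09 and 0.9 rad and ((x of edge_a in the frame of cradle between -0.07 and -0.053 m and z of edge_a in the frame of cradle between 0.028 and 0.046 m and y of edge_a in the frame of cradle between -0.03 and 0.03 m) or (x of edge_b in the frame of cradle between -0.07 and -0.053 m and z of edge_b in the frame of cradle between 0.028 and 0.046 m and y of edge_b in the frame of cradle between -0.03 and 0.03 m))), for 0.1 s.
2. the panel lies flat on the bed, between the rails, one edge under the lip (angle between panel's own z axis and vertical below 0.05 rad and z of panel in the frame of cradle between 0.027 and 0.0335 m and x of panel in the frame of cradle between -0.0065 and 0.0065 m and y of panel in the frame of cradle between -0.0075 and 0.0075 m), for 0.2 s.
3. the latch is turned home (value of joint latch below 0.2 rad), for 0.2 s.
At the end, for the whole second after the job is handed in: The panel lies at rest flat (within 3 degrees) on the cradle's bed, ridge up, centred within 6.5 mm along and 7.5 mm across the cradle and square to it within 7 degrees, one edge under the lip, and the latch is home over the other (below 0.2 rad) (all of step 2 and angle between the x axis of panel and the x axis of cradle, either way round below 0.12 rad and value of joint latch below 0.2 rad and linear speed of panel below 0.02 m/s and velocity of joint latch below 0.1 rad/s); the robot touches nothing.
It fails at once if the panel is slammed or forced against the cradle (over 80 N) (contact force between panel and cradle above 80 N).
It fails at once if the bottle is moved by more than 30 mm or tipped over (distance of bottle from where it was at the start of the episode above 0.03 m or angle between bottle's own z axis and vertical above 0.5 rad).
It fails at once if the mallet is moved by more than 30 mm (distance of mallet from where it was at the start of the episode above 0.03 m).
It fails at once if the sanding block is moved by more than 30 mm (distance of sanding_block from where it was at the start of the episode above 0.03 m).
It fails at once if the offcut is moved by more than 30 mm (distance of offcut from where it was at the start of the episode above 0.03 m).
It also fails if it takes over 72 s, if anything falls off the work surface, if the arm or the gripper's body presses on something with over 40 N, if the wrist force passes 120 N, or if a joint passes its speed limit or range.

### The arm

A 7-joint arm with a two-finger parallel gripper is mounted at the origin on the work surface. World frame = base frame: x ahead of the robot, y to its left, z up, the work surface at z = 0. Lengths are in m, angles in rad, forces in N, time in s.
With the tool pointing down it reaches from about 0.425 to 0.925 m from the base axis. Payload 6.8 kg.
Tool frame: the origin (TCP) lies midway between the tips of the shut fingers; the grasp point (between the pads) lies 19 mm behind it (grip_depth is the x of the grasp point in the tool frame, in m); x points along the fingers, z is the direction in which the jaws open and shut, and the axes are right-handed (so a half turn about x gives the same grasp; the last joint's range is limited). The gripper opens to 88 mm and grips with 3 to 60 N. Pads are 20 mm wide; open, the fingers measure 115 mm over their backs; the gripper's body (75 mm by 178 mm) begins 61 mm behind the grasp point.
Start: joints at [-1.32, 0.477, 0.022, 1.555, -0.011, 1.109, -0.083], TCP at [0.237, 0.632, 0.223] pointing down, gripper open.
Joint ranges: [-2.96, 2.96], [-0.34, 2.1], [-1.41, 1.46], [0.24, 2.44], [-1.37, 4.51], [0.17, 1.92], [-2.96, 2.96]. Speed limits (rad/s): [2.39, 2.39, 3.14, 3.14, 3.14, 3.14, 3.14].

### API

Orientations are given as a unit quaternion [w, x, y, z].
In Python, from cell import * gives the robot as it stands.
- The arm moves only by the tool send_rows, never from a script. Its argument "steps" is a list of rows, each an object with "dp": the shift along the world's x, y, z in mm, a list of three; "spin": the turn about the world's z in degrees; "grip": the opening in per cent of the stroke, from 0 (shut) to 100 (fully open). A call has 1 to 10 rows; each row is the pose to reach, as a shift and turn from the pose commanded when the call began; what a row does not reach only later rows make up. A row lasts 1/10 s, in which the tool goes at most 50 mm and 8.59 degrees, less where a joint would pass 70% of its speed; a pose out of reach is approached as far as the arm can. A call with a gripper value outside its range is refused whole. The fingers move at their own pace and stop on an object; the grip force is fixed at half the most. Time passes only in rows, so rows that repeat a pose let the fingers close. It gives the time, the measured TCP pose, the force and the opening at its end, in the units of the state.
- read_state(): the state, without advancing time (a new reading comes with each control period).
- grab_frame(name): name is "scene" or "top"; returns a dict with "pixels" (400x640x3 uint8, red, green, blue), "z_map" (400x640 float32, m along the optical axis (not along the pixel's ray), 0 where there is no reading), "fov_y" (degrees; the focal length in pixels is half the picture's height over the tangent of half this angle, whatever the lens; pixels are square), "cx", "cy" (the principal point, pixels), "k1" (the pictures are not rectified: a ray, as slopes to the right and down, at radius r is drawn at 1 + k1 r^2 times it, then the intrinsics apply), "cam_to_world" (4x4, takes a point from camera to world coordinates). Camera axes: x right, y up, looking along -z (the intrinsics and any distortion apply to the point x, -y, -z); pixel columns grow to the right and rows downward; lengths in m; the calibration is good to about 2 mm. A picture is of the moment at which its call begins.
- close_job(): hands the job in, once; it reports no verdict.
The state is a dict: "time_s": time; "q": joint angles; "dq": joint speeds; "tau": joint torques, N m; "ee_pos": TCP position; "orientation": TCP orientation; "contact_force": force on the tool from outside, world axes, zero at the start; "wrist_torque": the same for the moment, N m; "grip_width": finger opening in m.
Only numpy, scipy, OpenCV 4.12 (cv2) and the standard library are available. Lean on these libraries where they do the work, as an engineer would, in place of code of your own. Each camera call takes 0.05 s, during which the arm holds its last target.

## Working session

There is one attempt and no reset: what is moved stays moved. The work goes in short steps, Python scripts to look and compute and a tool call to move; the robot and the scene stay as the last step left them, time stands still between calls to the robot, and variables do not carry over. Pictures are saved under pics/ and viewed, and the job is handed in when it is done.

Besides the shell and the picture viewer there is one more tool, called after "Request:" by a JSON object that holds its "fn" and its "kwargs", one argument or row to a line. send_rows: Moves the arm, as the interface text tells. Its arguments: {"type":"object","properties":{"steps":{"type":"array","items":{"type":"object","properties":{"dp":{"type":"array","items":{"type":"number"}},"spin":{"type":"number"},"grip":{"type":"number"}}}}},"required":["steps"]}

```bash
ls; mkdir -p pics; python3 - <<'E'
from cell import *
import cv2
s=read_state();print(s)
for n in("scene","top"):
    f=grab_frame(n);print(n,f["fov_y"],f["cx"],f["cy"],f["k1"],f["cam_to_world"])
    cv2.imwrite(f"pics/{n}0.png",f["pixels"][:,:,::-1])
    import numpy as np;np.savez(f"{n}0.npz",**f)
E
```

```text
pics
{'time_s': 0.0, 'q': array([-1.32010823,  0.47778178,  0.02235086,  1.55639304, -0.01148272,
        1.10933884, -0.08313207]), 'dq': array([-6.70099148e-04, -1.61845541e-03, -2.77438907e-05,  6.41067609e-04,
       -1.54665729e-03, -1.51198547e-03,  7.82505588e-04]), 'tau': array([-3.62137480e-04, -5.82825673e+01,  1.53479654e+00, -2.72615308e+01,
       -5.43281087e-02,  1.65936031e-02,  1.60788177e-04]), 'ee_pos': array([0.23683743, 0.63145834, 0.22171892]), 'orientation': array([ 0.58070662, -0.40315976,  0.58168313,  0.40235154]), 'contact_force': array([-0.27489567, -0.81059379, -0.26146111]), 'wrist_torque': array([0.0618794 , 0.0053943 , 0.02808942]), 'grip_width': 0.08796549787040436}
scene 51.256315280444866 320.239925360438 203.99376175496178 -0.042189216750082775 [[ 0.03257371 -0.60639629  0.79449512  1.47593774]
 [ 0.99942087  0.01193378 -0.03186709 -0.11563987]
 [ 0.00984276  0.79507303  0.60643384  0.71772725]
 [ 0.          0.          0.          1.        ]]
top 45.20787799248387 319.0719975248024 203.54430612302934 -0.12365446761003568 [[-0.0303945   0.97524316 -0.21903644  0.35675874]
 [-0.99953317 -0.03033564  0.00363266 -0.10261039]
 [-0.00310188  0.2190446   0.97570992  1.41071506]
 [ 0.          0.          0.          1.        ]]
```

View pics/scene0.png

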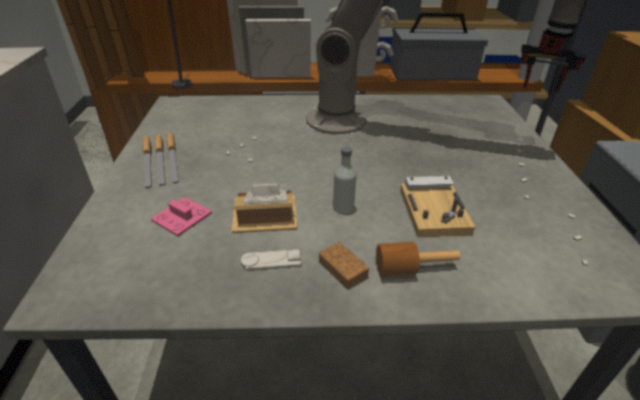

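View pics/top0.png

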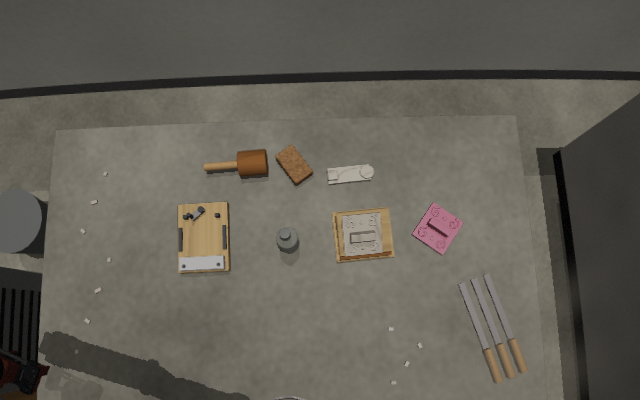

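```bash
cat > h.py <<'E'
import numpy as np,cv2
def K(f):
    fl=200/np.tan(np.radians(f["fov_y"])/2)
    return np.array([[fl,0,float(f["cx"])],[0,fl,float(f["cy"])],[0,0,1]]),np.array([float(f["k1"]),0,0,0])
def pix2w(f,uv,z=None):
    """world points from pixels: on height z, or via depth map"""
    k,d=K(f);uv=np.atleast_2d(np.float64(uv));T=f["cam_to_world"]
    n=cv2.undistortPoints(uv[:,None],k,d)[:,0]
    r=np.c_[n[:,0],-n[:,1],-np.ones(len(n))]
    if z is None:
        zz=np.array([f["z_map"][int(round(v)),int(round(u))] for u,v in uv])
    else:
        w=r@T[:3,:3].T; zz=(z-T[2,3])/w[:,2]
    return (r*zz[:,None])@T[:3,:3].T+T[:3,3]
def w2pix(f,P):
    k,d=K(f);T=f["cam_to_world"];c=(np.atleast_2d(P)-T[:3,3])@T[:3,:3]
    c=c*[1,-1,-1]
    return cv2.projectPoints(c[:,None],np.zeros(3),np.zeros(3),k,d)[0][:,0]
def cloud(f):
    v,u=np.mgrid[0:400,0:640]
    P=pix2w(f,np.c_[u.ravel(),v.ravel()],None) if 0 else None
    k,d=K(f);T=f["cam_to_world"]
    n=cv2.undistortPoints(np.c_[u.ravel(),v.ravel()].astype(float)[:,None],k,d)[:,0]
    r=np.c_[n[:,0],-n[:,1],-np.ones(len(n))]*f["z_map"].ravel()[:,None]
    return (r@T[:3,:3].T+T[:3,3]).reshape(400,640,3)
def crop(f,x0,y0,x1,y1,s,name):
    cv2.imwrite(name,cv2.resize(np.ascontiguousarray(f["pixels"][y0:y1,x0:x1,::-1]),None,fx=s,fy=s,interpolation=cv2.INTER_CUBIC))
E
python3 - <<'E'
from h import *
from scipy.spatial.transform import Rotation as R
t=np.load("top0.npz");s=np.load("scene0.npz")
crop(t,170,190,240,285,6,"pics/c1.png");crop(t,325,195,465,265,5.5,"pics/c2.png")
crop(s,390,165,485,245,8,"pics/c3.png");crop(s,225,175,305,240,9,"pics/c4.png")
print(R.from_quat([0.5807,-0.40316,0.58168,0.40235],scalar_first=True).as_matrix().round(3))
C=cloud(t);
for uv in [(204,238),(362,234),(365,236),(362,222),(287,236),(189,264),(300,300),(195,213)]: print(uv,C[uv[1],uv[0]].round(4))
E
```

```text
[[-0.    -0.936  0.351]
 [-0.002  0.351  0.936]
 [-1.    -0.    -0.002]]
(204, 238) [0.5734 0.2309 0.0334]
(362, 234) [ 0.5629 -0.2244  0.0887]
(365, 236) [ 0.5577 -0.2329  0.0844]
(362, 222) [ 0.5991 -0.2272  0.0763]
(287, 236) [ 0.5474 -0.0224  0.1933]
(189, 264) [0.4971 0.27   0.047 ]
(300, 300) [ 3.891e-01 -4.400e-02  3.000e-04]
(195, 213) [0.6464 0.2564 0.0446]
```

View pics/c1.png

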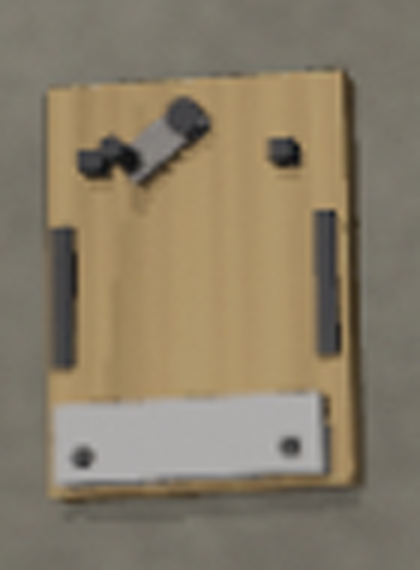

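View pics/c2.png

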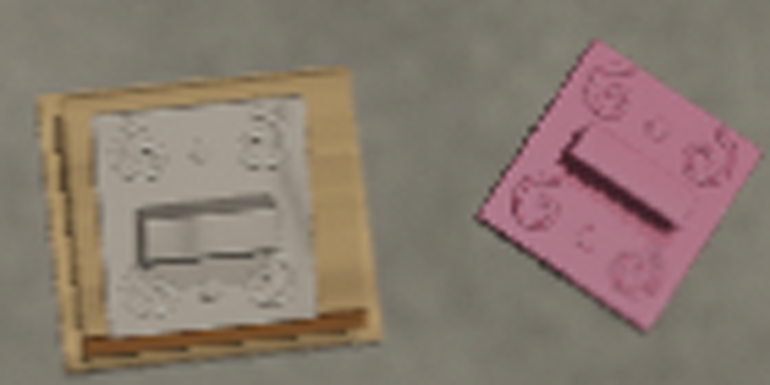

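View pics/c3.png

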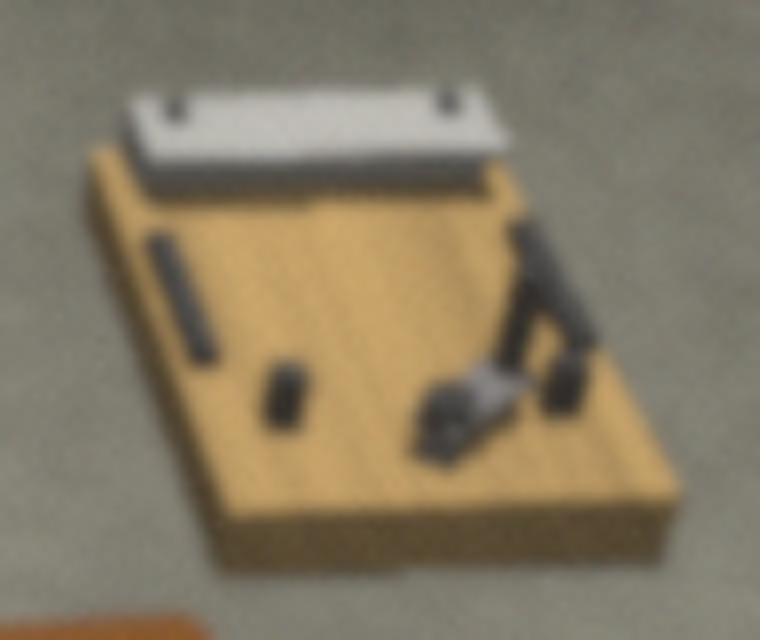

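View pics/c4.png

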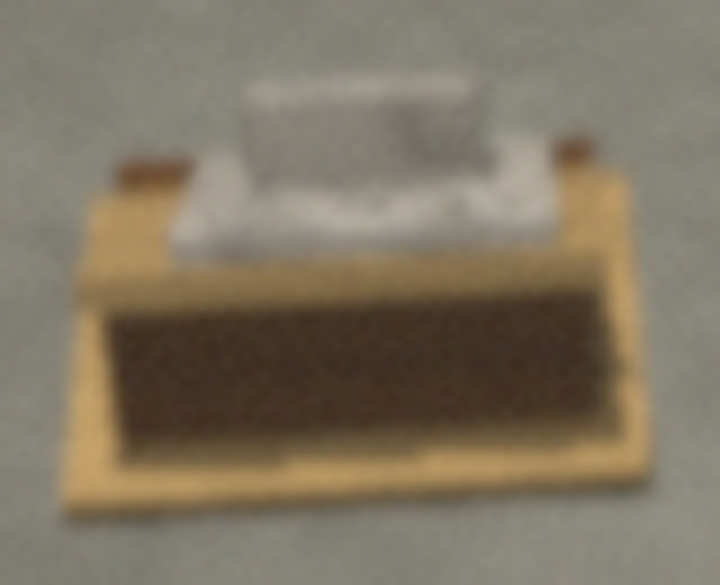

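```bash
cat > fit1.py <<'E'
from h import *
from scipy.optimize import least_squares
from scipy.spatial.transform import Rotation as R
t=np.load("top0.npz");s=np.load("scene0.npz")
def cp(p,o,k): return (np.array(p,float)+.5)/k-.5+np.array(o)
# cradle
m=np.array([[112,75,30],[112,-75,30],[-92,-75,30],[-92,75,30]])/1e3
pt=cp([(47,88),(347,71),(357,488),(48,498)],(170,190),6)
ps=cp([(680,492),(222,515)],(390,165),8)
def W(p,m):return m@R.from_euler('z',p[2]).as_matrix().T+np.r_[p[:2],0]
g=lambda p,a,b:np.r_[a*(w2pix(t,W(p,m))-pt).ravel(),b*(w2pix(s,W(p,m)[:2])-ps).ravel()]
for a,b in((1,1),(1,0)):
    r=least_squares(g,[.57,.23,0],args=(a,b));print("cradle",a,b,r.x.round(4),g(r.x,1,1).round(1))
C=cloud(t);D=cloud(s)
# panel in rest frame: slab upper corners
pc=cp([(95,115),(303,97),(315,315)],(325,195),5.5)
mp=np.array([[60,55,10],[60,-55,10],[-60,-55,10]])/1e3
hs=t["pixels"].astype(int);
for nm,Cc,im in(("top",C,t),("scene",D,s)):
    px=im["pixels"].astype(int)
    white=(px.max(2)-px.min(2)<22)&(px.min(2)>95)
    P=Cc;sel=white&(abs(P[...,0]-.56)<.09)&(abs(P[...,1]+.225)<.07)&(P[...,2]>.02)
    Q=P[sel];print(nm,len(Q))
    q=Q;
    for _ in range(15):
        c=np.median(q,0) if 0 else q.mean(0);n=np.linalg.svd(q-c)[2][2];n*=np.sign(n[2]);d=(Q-c)@n;q=Q[abs(d-0)<.004]
    print(len(q),c.round(4),n.round(4),"tilt",np.degrees(np.arccos(n[2])).round(2),"dir",np.degrees(np.arctan2(-n[1],-n[0])).round(2))
    rt=Q[d>.022];print("ridge top",len(rt),rt.mean(0).round(4),((rt-c)@n).mean().round(4),rt.min(0).round(3),rt.max(0).round(3))
E
python3 fit1.py
```

```text
cradle 1 1 [0.5677 0.2355 0.0296] [ 0.2  0.1 -0.1 -0.1 -0.3 -0.6  0.   0.4 -0.1  0.3 -0.  -0.6]
cradle 1 0 [0.5675 0.2354 0.0269] [ 0.3  0.1  0.1  0.  -0.3 -0.5 -0.   0.4 -0.2  0.3 -0.2 -0.7]
top 1426
1021 [ 0.5697 -0.2262  0.059 ] [-0.4188 -0.0295  0.9076] tilt 24.82 dir 4.03
ridge top 180 [ 0.5548 -0.2285  0.0844] 0.0294 [ 0.544 -0.261  0.074] [ 0.568 -0.194  0.093]
scene 569
252 [ 0.6022 -0.2223  0.0768] [-0.1532 -0.0086  0.9882] tilt 8.83 dir 3.21fit1.py:28: RuntimeWarning: Mean of empty slice.
  rt=Q[d>.022];print("ridge top",len(rt),rt.mean(0).round(4),((rt-c)@n).mean().round(4),rt.min(0).round(3),rt.max(0).round(3))
  ret = um.true_divide(
  ret = ret.dtype.type(ret / rcount)
Traceback (most recent call last):
  File "fit1.py", line 28, in <module>
    rt=Q[d>.022];print("ridge top",len(rt),rt.mean(0).round(4),((rt-c)@n).mean().round(4),rt.min(0).round(3),rt.max(0).round(3))
                                                                                          ~~~~~~^^^
ValueError: zero-size array to reduction operation minimum which has no identity
```

```bash
cat > fit2.py <<'E'
from fit1h import *
E
sed -n '1,6p' fit1.py > fit1h.py; cat > fit2.py <<'E'
from fit1h import *
pc=cp([(95,115),(303,97),(315,315)],(325,195),5.5)
mp=np.array([[60,55,10],[60,-55,10],[-60,-55,10]])/1e3
def W(p,m): return m@(R.from_euler('z',p[3])*R.from_euler('y',-np.radians(25))).as_matrix().T+p[:3]
r0=lambda p:np.r_[(w2pix(t,W(p,mp))-pc).ravel(),
   (W(p,np.array([[0,0,.04]]))[0][[0,2]]-[.5548,.0844])*500]
r=least_squares(r0,[.57,-.225,.05,.06]);p=r.x
print("panel",p.round(4),r.fun.round(2))
print("ridge top",W(p,np.array([[0,0,.04]])),"slab top",W(p,np.array([[0,0,.01]])),"edge_a",W(p,np.array([[-.06,0,.005]])))
im=cv2.resize(np.ascontiguousarray(t["pixels"][195:265,325:465,::-1]),None,fx=5.5,fy=5.5,interpolation=cv2.INTER_CUBIC)
bx=np.array([[x,y,z] for x in(-.011,.011) for y in(-.035,.035) for z in(.01,.04)])
sl=np.array([[x,y,.01] for x in(-.06,.06) for y in(-.055,.055)])
for q,c in((bx,(0,0,255)),(sl,(0,255,0))):
    for u in w2pix(t,W(p,q)): cv2.circle(im,tuple(int(v) for v in ((u-[325,195]+.5)*5.5)),3,c,-1)
cv2.imwrite("pics/ov.png",im)
im=cv2.resize(np.ascontiguousarray(s["pixels"][175:240,225:305,::-1]),None,fx=9,fy=9,interpolation=cv2.INTER_CUBIC)
for q,c in((bx,(0,0,255)),(sl,(0,255,0))):
    for u in w2pix(s,W(p,q)): cv2.circle(im,tuple(int(v) for v in ((u-[225,175]+.5)*9)),3,c,-1)
cv2.imwrite("pics/ov2.png",im)
# latch overlay
c=np.array([.5677,.2355,.028])
def CW(x,y,z): return np.array([x,y,z])@R.from_euler('z',c[2]).as_matrix().T+np.r_[c[:2],0]
im=cv2.resize(np.ascontiguousarray(t["pixels"][190:285,170:240,::-1]),None,fx=6,fy=6,interpolation=cv2.INTER_CUBIC)
def dot(P,col):
    u=w2pix(t,P)[0];cv2.circle(im,tuple(int(v) for v in ((u-[170,190]+.5)*6)),3,col,-1)
dot(CW(.088,0,.048),(0,0,255))
for a in(0.4,.6,.8,1,1.2): dot(CW(.088-.034*np.cos(a),.034*np.sin(a),.088),(0,255,0))
for y in(-.047,.047): dot(CW(.064,y,.052),(255,0,0)); 
for y in(-.06,.06):
  for x in(-.03,.04):dot(CW(x,y,.038),(255,0,255))
for y in(-.065,.065): dot(CW(-.05,y,.054),(255,255,0))
cv2.imwrite("pics/ov3.png",im)
E
python3 fit2.py
```

```text
panel [ 0.5719 -0.2269  0.0481  0.0575] [-0.56 -0.11  0.31 -0.23  0.27  0.46  0.09 -0.04]
ridge top [[ 0.55498133 -0.22789996  0.08431583]] slab top [[ 0.56763895 -0.22717183  0.0571266 ]] edge_a [[ 0.51545984 -0.23017343  0.02723796]]
```

View pics/ov.png

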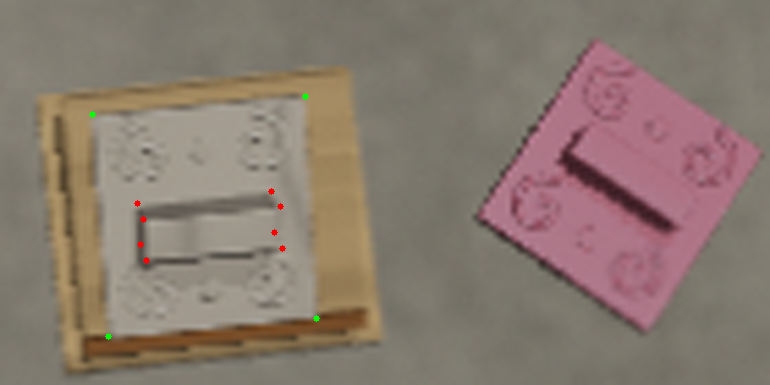

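View pics/ov2.png

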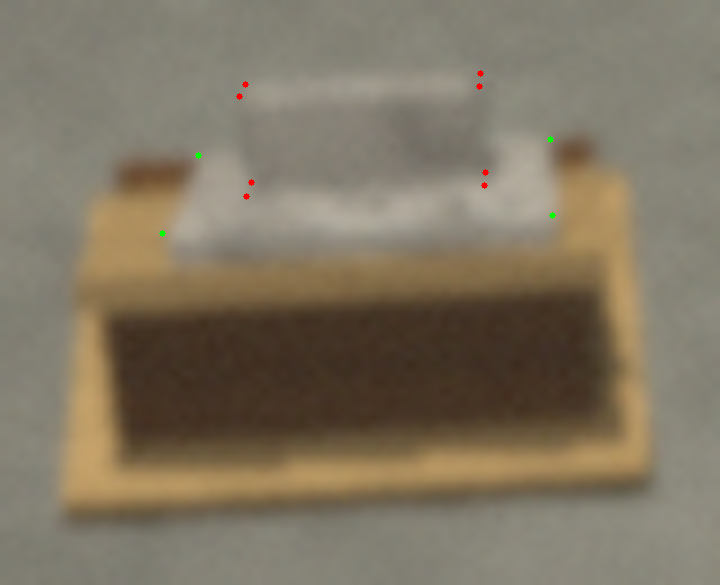

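View pics/ov3.png

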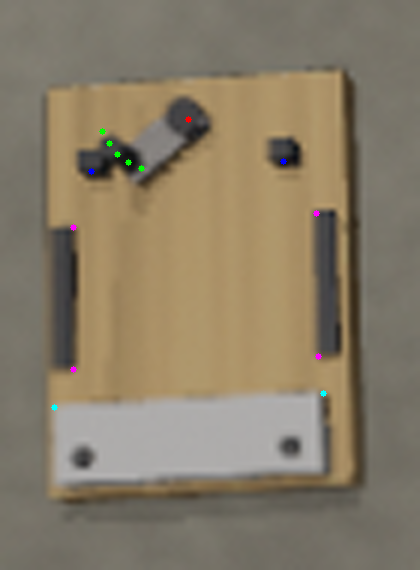

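The pieces are placed: panel is the white one at top (362,234) on the rest; the pink look-alike at (437,228) lies flat on the bench and is rejected. The enlarged crop confirms it. The latch is at about 0.9 rad, so it is in the way and I'll push it first with shut fingers.

Request:
{"fn": "send_rows", "kwargs": {
  "steps": [
    {"dp": [30,-30,0],"spin": 3,"grip": 0},
    {"dp": [62,-64,0],"spin": 6,"grip": 0},
    {"dp": [94,-98,-5],"spin": 9,"grip": 0},
    {"dp": [126,-131,-10],"spin": 12,"grip": 0},
    {"dp": [158,-164,-15],"spin": 15,"grip": 0},
    {"dp": [190,-197,-20],"spin": 18,"grip": 0},
    {"dp": [222,-230,-25],"spin": 21,"grip": 0},
    {"dp": [254,-263,-30],"spin": 22,"grip": 0},
    {"dp": [286,-296,-30],"spin": 22,"grip": 0},
    {"dp": [318,-329,-30],"spin": 22,"grip": 0}
  ]
}}

```text
time_s: 1.1
ee_pos: [0.5557, 0.3013, 0.1921]
orientation: [0.493, -0.506, 0.494, 0.506]
contact_force: [-0.7, -0.3, 0.5]
grip_width: 0.0114
```

Request:
{"fn": "send_rows", "kwargs": {
  "steps": [
    {"dp": [30,-32,-10],"spin": 0,"grip": 0},
    {"dp": [37,-38,-40],"spin": 0,"grip": 0},
    {"dp": [37,-38,-80],"spin": 0,"grip": 0},
    {"dp": [37,-38,-110],"spin": 0,"grip": 0},
    {"dp": [37,-38,-126],"spin": 0,"grip": 0},
    {"dp": [37,-38,-126],"spin": 0,"grip": 0},
    {"dp": [37,-38,-126],"spin": 0,"grip": 0}
  ]
}}

```text
time_s: 1.8
ee_pos: [0.5926, 0.2654, 0.0675]
orientation: [-0.494, 0.506, -0.493, -0.506]
contact_force: [0.5, 0.1, 0.8]
grip_width: 0.0004
```

```bash
cat > look.py <<'E'
import sys
from cell import *
from h import *
from scipy.spatial.transform import Rotation as R
n=sys.argv[1];s=read_state()
print(s["time_s"],s["ee_pos"].round(4),s["contact_force"].round(1),s["grip_width"].round(4))
m=R.from_quat(s["orientation"],scalar_first=True).as_matrix();print("jaw deg",np.degrees(np.arctan2(m[1,2],m[0,2])).round(2),"down",m[:,0].round(4))
d=s["ee_pos"]-[.5677,.2355,0];print("cradle",(R.from_euler('z',-.029).apply(d)*1000).round(1))
for cam,b,k in(("top",sys.argv[2],"t"),("scene",sys.argv[3],"s")):
    f=grab_frame(cam);np.savez(f"{n}{k}.npz",**f)
    b=[int(v) for v in b.split(",")];crop(f,*b,min(780/(b[2]-b[0]),580/(b[3]-b[1])),f"pics/{n}{k}.png")
E
python3 look.py a 160,180,250,290 380,100,500,245
```

```text
Traceback (most recent call last):
  File "look.py", line 6, in <module>
    print(s["time_s"],s["ee_pos"].round(4),s["contact_force"].round(1),s["grip_width"].round(4))
                                                                       ^^^^^^^^^^^^^^^^^^^^^
AttributeError: 'float' object has no attribute 'round'
```

```bash
sed -i 's/s\["grip_width"\].round(4)/round(s["grip_width"],4)/' look.py
python3 look.py a 160,180,250,290 380,100,500,245
```

```text
1.8 [0.5926 0.2654 0.0675] [0.5 0.1 0.8] 0.0004
jaw deg 91.45 down [ 8.e-04  4.e-04 -1.e+00]
cradle [25.7 29.2 67.5]
```

View pics/as.png

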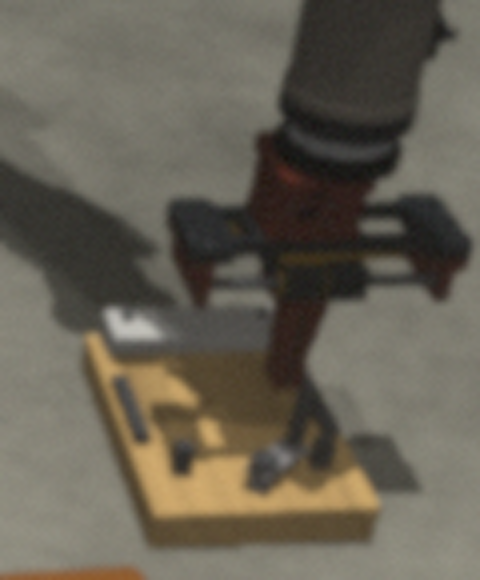

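Request:
{"fn": "send_rows", "kwargs": {
  "steps": [
    {"dp": [7,0,0],"spin": 0,"grip": 0},
    {"dp": [14,0,0],"spin": 0,"grip": 0},
    {"dp": [21,1,0],"spin": 0,"grip": 0},
    {"dp": [28,1,0],"spin": 0,"grip": 0},
    {"dp": [35,1,0],"spin": 0,"grip": 0},
    {"dp": [42,1,0],"spin": 0,"grip": 0},
    {"dp": [49,1,0],"spin": 0,"grip": 0},
    {"dp": [56,2,0],"spin": 0,"grip": 0},
    {"dp": [63,2,0],"spin": 0,"grip": 0},
    {"dp": [63,2,0],"spin": 0,"grip": 0}
  ]
}}

```text
time_s: 2.9
ee_pos: [0.6564, 0.2659, 0.0664]
orientation: [-0.494, 0.506, -0.494, -0.505]
contact_force: [-0.6, -0.8, -0.3]
grip_width: 0.0003
```

Request:
{"fn": "send_rows", "kwargs": {
  "steps": [
    {"dp": [-10,0,0],"spin": 0,"grip": 0},
    {"dp": [-20,0,20],"spin": 0,"grip": 0},
    {"dp": [-35,-30,60],"spin": 0,"grip": 40},
    {"dp": [-50,-70,100],"spin": 0,"grip": 100},
    {"dp": [-60,-110,140],"spin": 0,"grip": 100},
    {"dp": [-70,-150,180],"spin": 0,"grip": 100},
    {"dp": [-75,-190,210],"spin": 1,"grip": 100},
    {"dp": [-80,-235,230],"spin": 1,"grip": 100},
    {"dp": [-85,-280,230],"spin": 1,"grip": 100},
    {"dp": [-90,-325,230],"spin": 1,"grip": 100}
  ]
}}

```text
time_s: 3.9
ee_pos: [0.5662, -0.0472, 0.2981]
orientation: [-0.49, 0.512, -0.488, -0.51]
contact_force: [0.7, -0.4, 0.1]
grip_width: 0.0612
```

```bash

python3 look.py b 160,180,250,290 380,150,500,245
```

```text
3.9 [ 0.5662 -0.0472  0.2981] [ 0.7 -0.4  0.1] 0.0612
jaw deg 92.45 down [ 4.2e-03  2.0e-04 -1.0e+00]
cradle [  -9.7 -282.5  298.1]
```

View pics/bs.png

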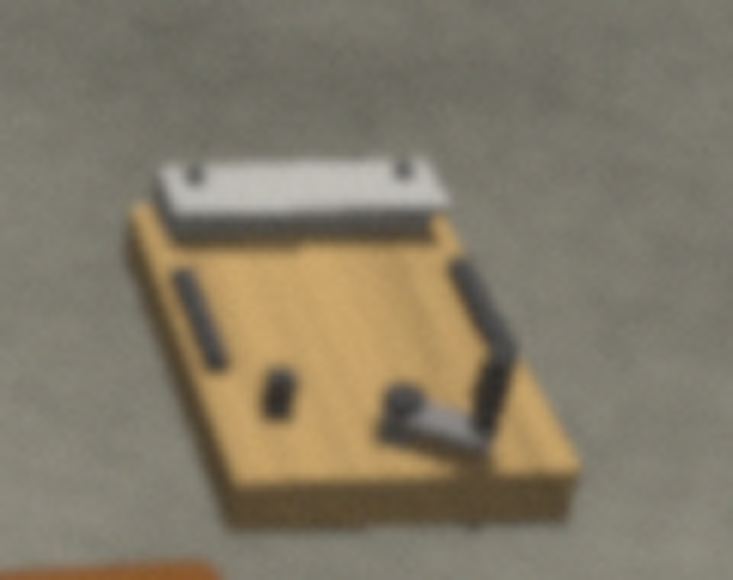

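View pics/bt.png

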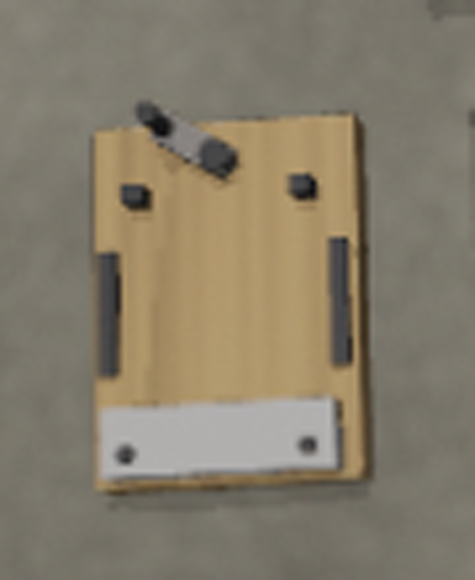

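Request:
{"fn": "send_rows", "kwargs": {
  "steps": [
    {"dp": [0,-30,0],"spin": 0,"grip": 100},
    {"dp": [0,-65,0],"spin": 0.5,"grip": 100},
    {"dp": [-2,-105,0],"spin": 0.5,"grip": 100},
    {"dp": [-4,-140,0],"spin": 0.5,"grip": 100},
    {"dp": [-4,-165,-30],"spin": 0.5,"grip": 100},
    {"dp": [-4,-169,-70],"spin": 0.5,"grip": 100},
    {"dp": [-4,-169,-110],"spin": 0.5,"grip": 100},
    {"dp": [-4,-169,-150],"spin": 0.5,"grip": 100},
    {"dp": [-4,-169,-170],"spin": 0.5,"grip": 100},
    {"dp": [-4,-169,-170],"spin": 0.5,"grip": 100}
  ]
}}

```text
time_s: 5.0
ee_pos: [0.5598, -0.2131, 0.1229]
orientation: [0.486, -0.511, 0.488, 0.515]
contact_force: [-0.1, 0.3, 0.7]
grip_width: 0.0874
```

```bash

python3 look.py c 315,185,405,275 200,110,320,240
```

```text
5.0 [ 0.5598 -0.2131  0.1229] [-0.1  0.3  0.7] 0.0874
jaw deg 92.94 down [-0.006   0.0014 -1.    ]
cradle [ -20.9 -448.2  122.9]
```

View pics/cs.png

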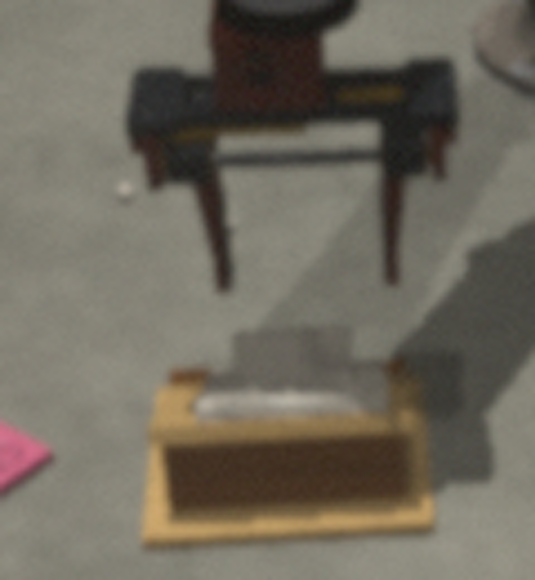

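Request:
{"fn": "send_rows", "kwargs": {
  "steps": [
    {"dp": [0,0,0],"spin": 0,"grip": 100},
    {"dp": [0,0,0],"spin": 0,"grip": 100}
  ]
}}

```text
time_s: 5.3
ee_pos: [0.5635, -0.2146, 0.1278]
orientation: [-0.488, 0.514, -0.486, -0.512]
contact_force: [1.2, 0.7, -0.4]
grip_width: 0.0881
```

Request:
{"fn": "send_rows", "kwargs": {
  "steps": [
    {"dp": [-3,-13,0],"spin": 0,"grip": 100},
    {"dp": [-3,-13,-15],"spin": 0,"grip": 100},
    {"dp": [-3,-13,-28],"spin": 0,"grip": 100},
    {"dp": [-3,-13,-28],"spin": 0,"grip": 100},
    {"dp": [-3,-13,-28],"spin": 0,"grip": 100}
  ]
}}

```text
time_s: 5.8
ee_pos: [0.5589, -0.2269, 0.097]
orientation: [0.487, -0.512, 0.487, 0.513]
contact_force: [-0.4, 1.4, 0.3]
grip_width: 0.0875
```

```bash

python3 look.py d 315,185,405,275 215,140,315,240
```

```text
5.8 [ 0.5589 -0.2269  0.097 ] [-0.4  1.4  0.3] 0.0875
jaw deg 92.95 down [-1.9e-03  6.0e-04 -1.0e+00]
cradle [ -22.2 -461.9   97. ]
```

View pics/ds.png

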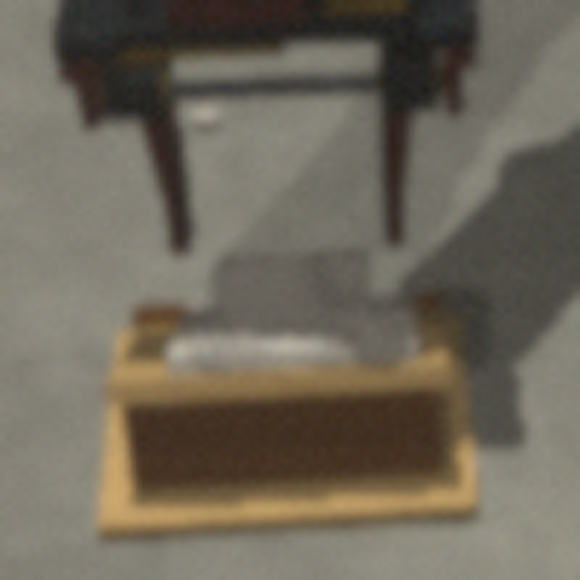

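View pics/dt.png

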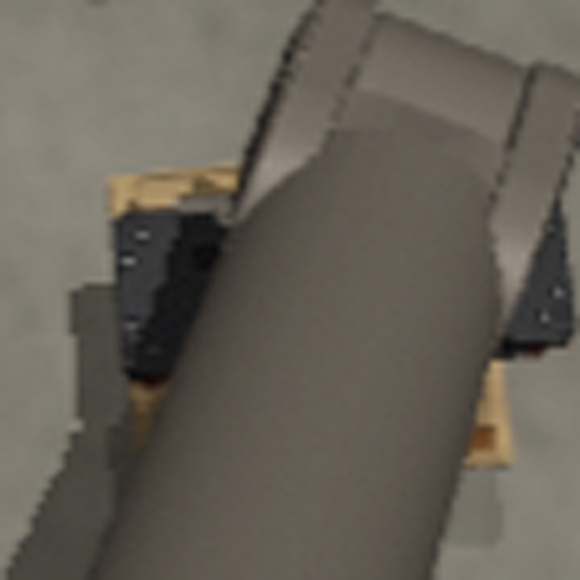

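Request:
{"fn": "send_rows", "kwargs": {
  "steps": [
    {"dp": [1,0,-10],"spin": 0,"grip": 100},
    {"dp": [1,0,-20],"spin": 0,"grip": 100},
    {"dp": [1,0,-28],"spin": 0,"grip": 100},
    {"dp": [1,0,-34],"spin": 0,"grip": 100},
    {"dp": [1,0,-34],"spin": 0,"grip": 100},
    {"dp": [1,0,-34],"spin": 0,"grip": 100}
  ]
}}

```text
time_s: 6.5
ee_pos: [0.5604, -0.2273, 0.0639]
orientation: [0.487, -0.513, 0.487, 0.513]
contact_force: [-0.4, 0.0, -0.2]
grip_width: 0.0878
```

Request:
{"fn": "send_rows", "kwargs": {
  "steps": [
    {"dp": [0,0,0],"spin": 0,"grip": 60},
    {"dp": [0,0,0],"spin": 0,"grip": 40},
    {"dp": [0,0,0],"spin": 0,"grip": 0},
    {"dp": [0,0,0],"spin": 0,"grip": 0},
    {"dp": [0,0,0],"spin": 0,"grip": 0},
    {"dp": [0,0,0],"spin": 0,"grip": 0},
    {"dp": [0,0,0],"spin": 0,"grip": 0}
  ]
}}

```text
time_s: 7.2
ee_pos: [0.5607, -0.2272, 0.0644]
orientation: [-0.487, 0.513, -0.487, -0.513]
contact_force: [-0.5, 1.7, 4.6]
grip_width: 0.07
```

Request:
{"fn": "send_rows", "kwargs": {
  "steps": [
    {"dp": [0,0,4],"spin": 0,"grip": 0},
    {"dp": [0,0,8],"spin": 0,"grip": 0},
    {"dp": [0,0,14],"spin": 0,"grip": 0},
    {"dp": [0,0,22],"spin": 0,"grip": 0},
    {"dp": [0,0,32],"spin": 0,"grip": 0},
    {"dp": [0,0,44],"spin": 0,"grip": 0},
    {"dp": [0,0,58],"spin": 0,"grip": 0},
    {"dp": [0,0,70],"spin": 0,"grip": 0},
    {"dp": [0,0,80],"spin": 0,"grip": 0},
    {"dp": [0,0,80],"spin": 0,"grip": 0}
  ]
}}

```text
time_s: 8.2
ee_pos: [0.5615, -0.2277, 0.146]
orientation: [-0.488, 0.514, -0.486, -0.512]
contact_force: [0.9, 0.6, -4.1]
grip_width: 0.0699
```

```bash

python3 look.py e 315,185,405,275 215,120,315,230
```

```text
8.2 [ 0.5615 -0.2277  0.146 ] [ 0.9  0.6 -4.1] 0.0699
jaw deg 92.94 down [ 3.1e-03 -8.0e-04 -1.0e+00]
cradle [ -19.6 -462.8  146. ]
```

View pics/es.png

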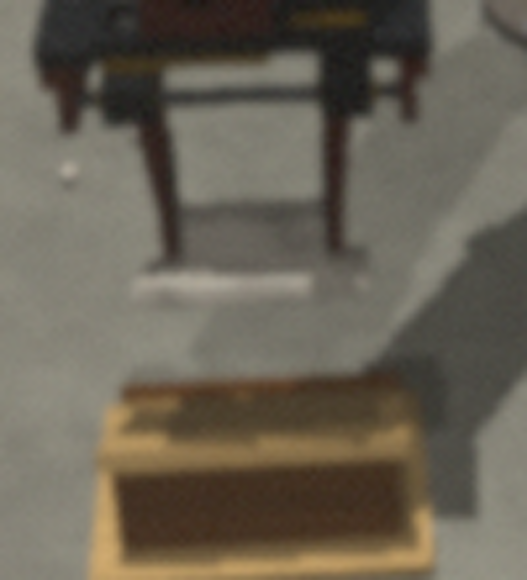

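```bash
cat > ov.py <<'E'
import sys
from fit1h import *
# args: name, tip x y z, jawdeg ; overlays panel for several tilts with ridge point (pz=.027 + off) at tip + .009 z
n=sys.argv[1];s=np.load(n+"s.npz");tip=np.array([float(v) for v in sys.argv[2:5]]);yaw=np.radians(float(sys.argv[5])-90)
b=[int(v) for v in sys.argv[6].split(",")];k=min(390/(b[2]-b[0]),580/(b[3]-b[1]))
out=[]
for tl in [float(v) for v in sys.argv[7].split(",")]:
    Rm=(R.from_euler('z',yaw)*R.from_euler('y',-np.radians(tl))).as_matrix()
    g=tip+[0,0,.0086]
    o=g-Rm@np.array([0,0,.027])
    im=cv2.resize(np.ascontiguousarray(s["pixels"][b[1]:b[3],b[0]:b[2],::-1]),None,fx=k,fy=k,interpolation=cv2.INTER_CUBIC)
    bx=np.array([[x,y,.04] for x in(-.011,.011) for y in(-.035,.035)])
    sl=np.array([[x,y,z] for x in(-.06,.06) for y in(-.055,.055) for z in(0,.01)])
    for q,c in((bx,(0,0,255)),(sl,(0,255,0))):
        for u in w2pix(s,q@Rm.T+o): cv2.circle(im,tuple(int(v) for v in ((u-b[:2]+.5)*k)),2,c,-1)
    out.append(im)
cv2.imwrite(f"pics/{n}ov.png",np.hstack(out)); print(np.hstack(out).shape)
E
python3 ov.py e .5615 -.2277 .146 92.94 235,150,290,180 25,33
python3 - <<'E'
E
```

```text
(213, 780, 3)
```

View pics/eov.png

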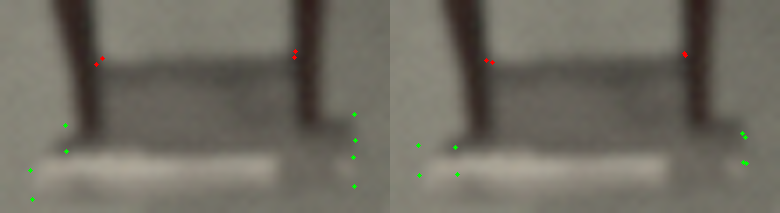

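Request:
{"fn": "send_rows", "kwargs": {
  "steps": [
    {"dp": [0,0,20],"spin": 0,"grip": 0},
    {"dp": [0,0,50],"spin": 0,"grip": 0},
    {"dp": [0,0,85],"spin": 0,"grip": 0},
    {"dp": [0,8,115],"spin": 0,"grip": 0},
    {"dp": [0,25,138],"spin": 0,"grip": 0},
    {"dp": [0,50,148],"spin": 0,"grip": 0},
    {"dp": [2,80,150],"spin": -0.5,"grip": 0},
    {"dp": [4,115,150],"spin": -1,"grip": 0},
    {"dp": [6,152,150],"spin": -1.3,"grip": 0},
    {"dp": [8,190,150],"spin": -1.3,"grip": 0}
  ]
}}

```text
time_s: 9.3
ee_pos: [0.5678, -0.0361, 0.2931]
orientation: [0.493, -0.507, 0.493, 0.507]
contact_force: [0.1, 0.3, -3.5]
grip_width: 0.0697
```

Request:
{"fn": "send_rows", "kwargs": {
  "steps": [
    {"dp": [0,38,0],"spin": 0,"grip": 0},
    {"dp": [0,76,0],"spin": 0,"grip": 0},
    {"dp": [0,114,0],"spin": 0,"grip": 0},
    {"dp": [0,152,0],"spin": 0,"grip": 0},
    {"dp": [0,188,0],"spin": 0,"grip": 0},
    {"dp": [0,220,-5],"spin": 0,"grip": 0},
    {"dp": [0,246,-20],"spin": 0,"grip": 0},
    {"dp": [0,264,-45],"spin": 0,"grip": 0},
    {"dp": [0,272,-75],"spin": 0,"grip": 0},
    {"dp": [0,273,-105],"spin": 0,"grip": 0}
  ]
}}

```text
time_s: 10.3
ee_pos: [0.5675, 0.2376, 0.187]
orientation: [0.492, -0.507, 0.492, 0.508]
contact_force: [1.2, -0.9, -4.6]
grip_width: 0.0698
```

Request:
{"fn": "send_rows", "kwargs": {
  "steps": [
    {"dp": [0,0,-20],"spin": 0,"grip": 0},
    {"dp": [0,0,-35],"spin": 0,"grip": 0},
    {"dp": [0,0,-45],"spin": 0,"grip": 0},
    {"dp": [0,0,-45],"spin": 0,"grip": 0},
    {"dp": [0,0,-45],"spin": 0,"grip": 0},
    {"dp": [0,0,-45],"spin": 0,"grip": 0}
  ]
}}

```text
time_s: 10.9
ee_pos: [0.5693, 0.2361, 0.1453]
orientation: [-0.494, 0.507, -0.492, -0.507]
contact_force: [-0.1, 0.6, -4.0]
grip_width: 0.0697
```

```bash

python3 look.py g 160,180,250,290 385,110,490,245
```

```text
10.9 [0.5693 0.2361 0.1453] [-0.1  0.6 -4. ] 0.0697
jaw deg 91.63 down [ 0.0019  0.001  -1.    ]
cradle [  1.6   0.5 145.3]
```

View pics/gs.png

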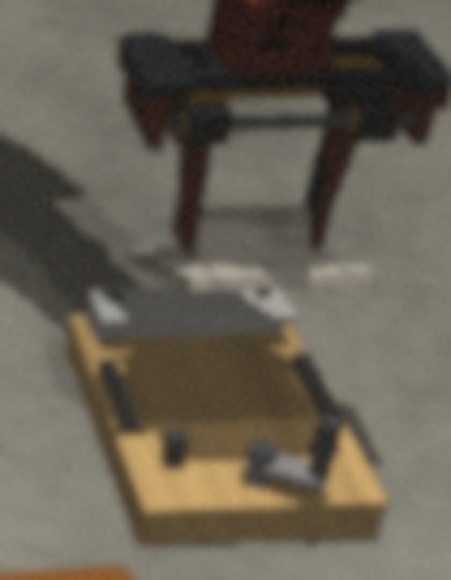

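View pics/gt.png

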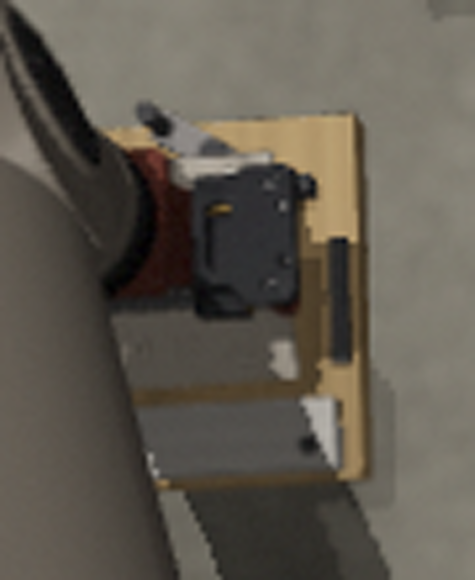

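```bash
cat > tilt.py <<'E'
import sys
from fit1h import *
n=sys.argv[1];b=[int(v) for v in sys.argv[2].split(",")]
t=np.load(n+"t.npz");C=cloud(t)[b[1]:b[3],b[0]:b[2]].reshape(-1,3)
q=C
for _ in range(10):
    c=q.mean(0);nn=np.linalg.svd(q-c)[2][2];nn*=np.sign(nn[2]);q=C[abs((C-c)@nn)<.004]
cc=R.from_euler('z',-.028).apply(c-[.5677,.2355,0])
print(len(C),len(q),"tilt",np.degrees(np.arccos(nn[2])).round(2),"n",nn.round(3),"centre cradle",cc.round(4))
print("rms",((q-c)@nn).std())
E
python3 tilt.py g 188,241,212,253
python3 - <<'E'
import sys;sys.path.insert(0,'.')
from fit1h import *
C=cloud(np.load('gt.npz'));np.set_printoptions(linewidth=200)
print(C[236:262,195:213:4,2].round(3));print(C[236:262,205,0].round(3))
E
```

```text
288 250 tilt 28.05 n [-0.47  -0.016  0.883] centre cradle [-0.0316 -0.0121  0.1203]
rms 0.0018936633374047921
[[0.245 0.252 0.251 0.271 0.266]
 [0.243 0.252 0.253 0.269 0.271]
 [0.243 0.25  0.246 0.264 0.263]
 [0.132 0.253 0.251 0.241 0.129]
 [0.127 0.24  0.235 0.233 0.126]
 [0.123 0.127 0.131 0.128 0.127]
 [0.125 0.126 0.126 0.123 0.131]
 [0.12  0.121 0.124 0.12  0.122]
 [0.127 0.124 0.127 0.12  0.124]
 [0.126 0.118 0.121 0.123 0.124]
 [0.124 0.125 0.119 0.119 0.12 ]
 [0.125 0.122 0.12  0.12  0.119]
 [0.119 0.117 0.118 0.119 0.117]
 [0.113 0.118 0.11  0.114 0.115]
 [0.117 0.113 0.114 0.113 0.117]
 [0.112 0.115 0.111 0.113 0.116]
 [0.111 0.113 0.117 0.114 0.037]
 [0.115 0.031 0.028 0.033 0.032]
 [0.03  0.034 0.036 0.027 0.034]
 [0.033 0.032 0.027 0.031 0.029]
 [0.031 0.031 0.027 0.056 0.058]
 [0.054 0.056 0.052 0.058 0.048]
 [0.057 0.055 0.053 0.049 0.052]
 [0.057 0.054 0.054 0.055 0.056]
 [0.059 0.058 0.055 0.058 0.053]
 [0.057 0.055 0.052 0.055 0.052]]
[0.541 0.539 0.539 0.537 0.537 0.55  0.548 0.545 0.543 0.54  0.538 0.534 0.532 0.53  0.527 0.525 0.522 0.53  0.526 0.524 0.521 0.515 0.512 0.51  0.507 0.504]
```

Request:
{"fn": "send_rows", "kwargs": {
  "steps": [
    {"dp": [4,0,-12],"spin": 0,"grip": 0},
    {"dp": [4,0,-26],"spin": 0,"grip": 0},
    {"dp": [4,0,-40],"spin": 0,"grip": 0},
    {"dp": [4,0,-52],"spin": 0,"grip": 0},
    {"dp": [4,0,-60],"spin": 0,"grip": 0},
    {"dp": [4,0,-64],"spin": 0,"grip": 0},
    {"dp": [4,0,-66],"spin": 0,"grip": 0},
    {"dp": [4,0,-66],"spin": 0,"grip": 0},
    {"dp": [4,0,-66],"spin": 0,"grip": 0}
  ]
}}

```text
time_s: 11.9
ee_pos: [0.5729, 0.2359, 0.0786]
orientation: [-0.493, 0.507, -0.492, -0.507]
contact_force: [0.3, 0.3, -3.6]
grip_width: 0.0697
```

```bash

python3 look.py i 170,200,240,280 395,130,485,225
```

```text
11.9 [0.5729 0.2359 0.0786] [ 0.3  0.3 -3.6] 0.0697
jaw deg 91.64 down [ 9.e-04  5.e-04 -1.e+00]
cradle [ 5.2  0.2 78.6]
```

View pics/it.png

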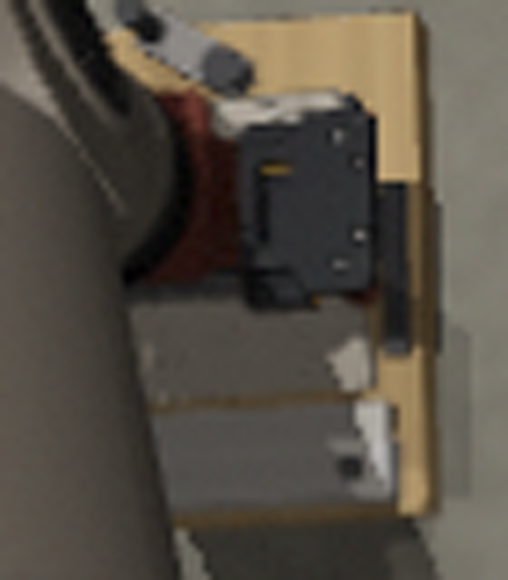

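View pics/is.png

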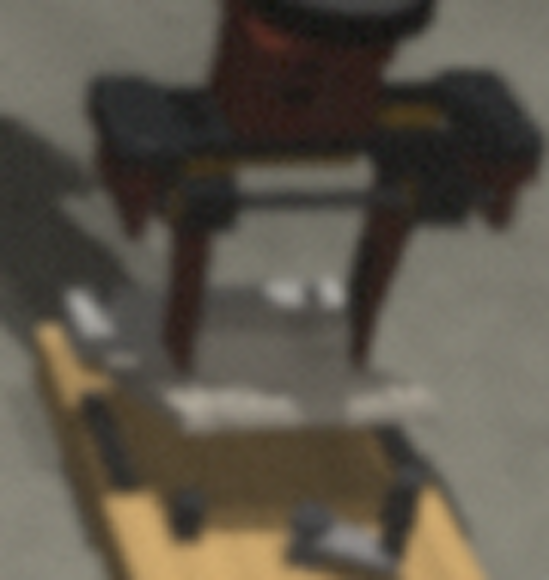

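Request:
{"fn": "send_rows", "kwargs": {
  "steps": [
    {"dp": [0,0,-1],"spin": 0,"grip": 0},
    {"dp": [0,0,-2],"spin": 0,"grip": 0},
    {"dp": [0,0,-3],"spin": 0,"grip": 0},
    {"dp": [0,0,-4],"spin": 0,"grip": 0},
    {"dp": [0,0,-5],"spin": 0,"grip": 0},
    {"dp": [0,0,-5],"spin": 0,"grip": 0}
  ]
}}

```text
time_s: 12.6
ee_pos: [0.5724, 0.2357, 0.0729]
orientation: [0.493, -0.507, 0.493, 0.507]
contact_force: [0.1, -0.1, -4.1]
grip_width: 0.0695
```

Request:
{"fn": "send_rows", "kwargs": {
  "steps": [
    {"dp": [0,0,-1],"spin": 0,"grip": 0},
    {"dp": [0,0,-2],"spin": 0,"grip": 0},
    {"dp": [0,0,-2],"spin": 0,"grip": 0},
    {"dp": [0,0,-2],"spin": 0,"grip": 0}
  ]
}}

```text
time_s: 13.0
ee_pos: [0.5735, 0.2357, 0.0718]
orientation: [-0.493, 0.508, -0.492, -0.507]
contact_force: [2.9, -2.8, 5.0]
grip_width: 0.0697
```

Request:
{"fn": "send_rows", "kwargs": {
  "steps": [
    {"dp": [0,0,-1],"spin": 0,"grip": 0},
    {"dp": [0,0,-2],"spin": 0,"grip": 0},
    {"dp": [0,0,-2],"spin": 0,"grip": 0},
    {"dp": [0,0,-2],"spin": 0,"grip": 0}
  ]
}}

```text
time_s: 13.4
ee_pos: [0.5749, 0.2357, 0.0704]
orientation: [-0.494, 0.508, -0.492, -0.506]
contact_force: [4.2, -1.9, 6.9]
grip_width: 0.0697
```

Request:
{"fn": "send_rows", "kwargs": {
  "steps": [
    {"dp": [0,0,-1],"spin": 0,"grip": 0},
    {"dp": [0,0,-2],"spin": 0,"grip": 0},
    {"dp": [0,0,-3],"spin": 0,"grip": 0},
    {"dp": [0,0,-3],"spin": 0,"grip": 0}
  ]
}}

```text
time_s: 13.8
ee_pos: [0.5766, 0.2357, 0.0683]
orientation: [-0.495, 0.509, -0.491, -0.505]
contact_force: [6.1, -3.3, 8.5]
grip_width: 0.0698
```

```bash

python3 look.py j 170,200,240,280 395,130,485,225; python3 tilt.py j 191,243,217,253
```

```text
13.8 [0.5766 0.2357 0.0683] [ 6.1 -3.3  8.5] 0.0698
jaw deg 91.61 down [ 0.0078  0.0017 -1.    ]
cradle [ 8.9 -0.  68.3]
260 53 tilt 82.54 n [ 0.991 -0.025  0.13 ] centre cradle [-0.0354 -0.0251  0.1254]
rms 0.0013916890887029187
```

View pics/jt.png

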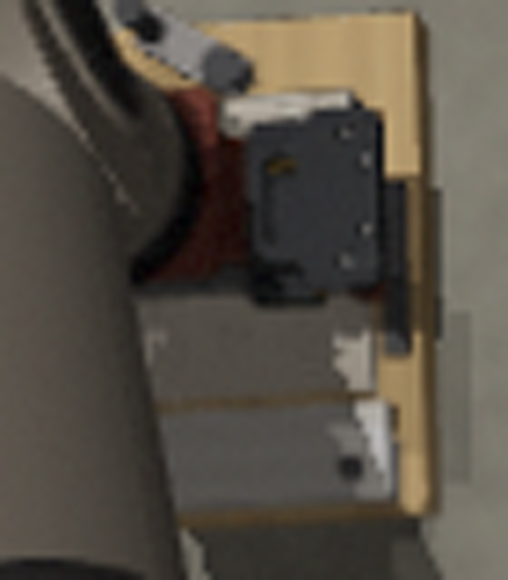

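View pics/js.png

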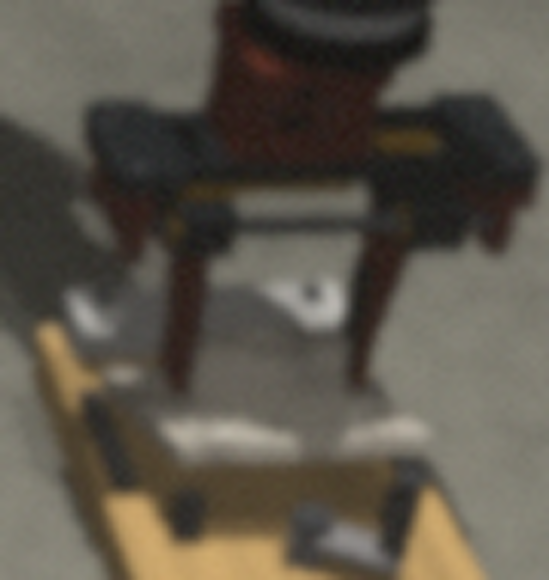

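Request:
{"fn": "send_rows", "kwargs": {
  "steps": [
    {"dp": [0,0,1],"spin": 0,"grip": 0},
    {"dp": [0,0,2],"spin": 0,"grip": 0},
    {"dp": [0,0,3],"spin": 0,"grip": 0},
    {"dp": [0,0,3],"spin": 0,"grip": 0}
  ]
}}

```text
time_s: 14.3
ee_pos: [0.5711, 0.2358, 0.0682]
orientation: [0.492, -0.507, 0.493, 0.508]
contact_force: [-0.4, 0.8, -1.9]
grip_width: 0.0696
```

```bash

python3 look.py k 170,200,240,280 395,130,485,225; python3 - <<'E'
import sys;sys.path.insert(0,'.')
from fit1h import *
C=cloud(np.load('kt.npz'));np.set_printoptions(linewidth=200)
for v in range(238,262): 
    P=R.from_euler('z',-.028).apply(C[v,196:216]-[.5677,.2355,0]);print(v,np.median(P,0).round(4))
E
```

```text
14.3 [0.5711 0.2358 0.0682] [-0.4  0.8 -1.9] 0.0696
jaw deg 91.66 down [-2.4e-03 -5.0e-04 -1.0e+00]
cradle [ 3.4  0.2 68.2]
238 [-0.0218 -0.0456  0.1931]
239 [-0.0209 -0.0423  0.175 ]
240 [-0.023  -0.0425  0.1731]
241 [-0.0257 -0.0418  0.1727]
242 [-0.0269 -0.0404  0.1677]
243 [-0.0215 -0.0407  0.1056]
244 [-0.0154 -0.0166  0.0524]
245 [-0.0182 -0.0136  0.0519]
246 [-0.0207 -0.0131  0.0518]
247 [-0.0234 -0.0122  0.0497]
248 [-0.0265 -0.013   0.0505]
249 [-0.0292 -0.0123  0.0489]
250 [-0.0319 -0.0118  0.0458]
251 [-0.0344 -0.0115  0.0458]
252 [-0.0372 -0.012   0.0446]
253 [-0.0396 -0.01    0.0446]
254 [-0.0428 -0.0111  0.0419]
255 [-0.0457 -0.0128  0.0425]
256 [-0.0486 -0.011   0.0461]
257 [-0.0529 -0.0137  0.0545]
258 [-0.056  -0.014   0.0554]
259 [-0.0586 -0.0131  0.0551]
260 [-0.0615 -0.0137  0.0548]
261 [-0.0641 -0.0127  0.0534]
```

Request:
{"fn": "send_rows", "kwargs": {
  "steps": [
    {"dp": [-2,0,0],"spin": 0,"grip": 0},
    {"dp": [-4,0,0],"spin": 0,"grip": 0},
    {"dp": [-6,0,0],"spin": 0,"grip": 0},
    {"dp": [-8,0,0],"spin": 0,"grip": 0},
    {"dp": [-10,0,0],"spin": 0,"grip": 0},
    {"dp": [-12,0,0],"spin": 0,"grip": 0},
    {"dp": [-14,0,0],"spin": 0,"grip": 0},
    {"dp": [-16,0,0],"spin": 0,"grip": 0},
    {"dp": [-16,0,0],"spin": 0,"grip": 0},
    {"dp": [-16,0,0],"spin": 0,"grip": 0}
  ]
}}

```text
time_s: 15.4
ee_pos: [0.557, 0.2357, 0.0692]
orientation: [-0.493, 0.507, -0.493, -0.507]
contact_force: [1.7, -0.8, -4.1]
grip_width: 0.07
```

```bash
cat > prof.py <<'E'
import sys
from fit1h import *
C=cloud(np.load(sys.argv[1]+'t.npz'))
for v in range(240,262): 
    P=R.from_euler('z',-.028).apply(C[v,198:214]-[.5677,.2355,0]);print(v,np.median(P,0).round(4))
E
python3 look.py l 170,200,240,280 395,130,485,225; python3 prof.py l
```

```text
15.4 [0.557  0.2357 0.0692] [ 1.7 -0.8 -4.1] 0.07
jaw deg 91.63 down [ 9.e-04  2.e-04 -1.e+00]
cradle [-10.7   0.5  69.2]
240 [-0.0271 -0.0449  0.1946]
241 [-0.0295 -0.0458  0.1947]
242 [-0.0317 -0.0473  0.1963]
243 [-0.0343 -0.0467  0.1952]
244 [-0.0352 -0.0436  0.1888]
245 [-0.0366 -0.0422  0.1764]
246 [-0.0388 -0.0422  0.1722]
247 [-0.0413 -0.0422  0.1724]
248 [-0.044  -0.0421  0.1714]
249 [-0.0378 -0.0371  0.1086]
250 [-0.0326 -0.0136  0.0535]
251 [-0.0351 -0.0129  0.0526]
252 [-0.0384 -0.0132  0.0526]
253 [-0.0407 -0.0123  0.0502]
254 [-0.0435 -0.0118  0.0487]
255 [-0.0463 -0.0114  0.0482]
256 [-0.049  -0.0114  0.0506]
257 [-0.0528 -0.0141  0.0545]
258 [-0.0559 -0.0131  0.0549]
259 [-0.0588 -0.0137  0.0547]
260 [-0.0614 -0.0134  0.0543]
261 [-0.0643 -0.0134  0.0558]
```

View pics/lt.png

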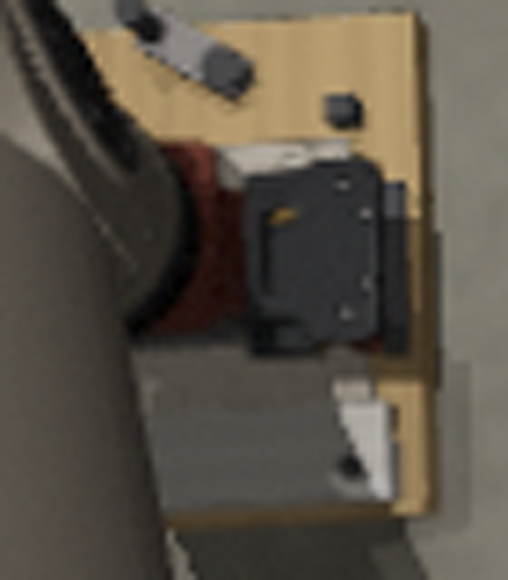

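View pics/ls.png

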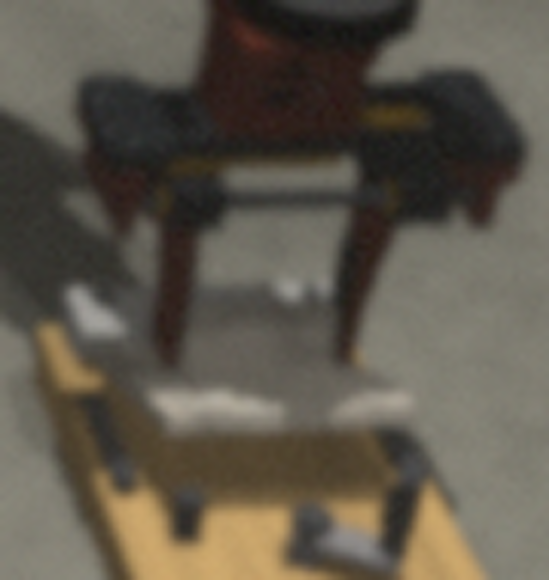

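Request:
{"fn": "send_rows", "kwargs": {
  "steps": [
    {"dp": [-1,0,-1],"spin": 0,"grip": 0},
    {"dp": [0,0,-2],"spin": 0,"grip": 0},
    {"dp": [1,0,-3],"spin": 0,"grip": 0},
    {"dp": [2,0,-4],"spin": 0,"grip": 0},
    {"dp": [3,0,-5],"spin": 0,"grip": 0},
    {"dp": [3.5,0,-6],"spin": 0,"grip": 0},
    {"dp": [4,0,-7],"spin": 0,"grip": 0},
    {"dp": [4,0,-7],"spin": 0,"grip": 0}
  ]
}}

```text
time_s: 16.3
ee_pos: [0.5618, 0.2359, 0.0627]
orientation: [-0.494, 0.508, -0.492, -0.507]
contact_force: [4.4, -0.5, 4.7]
grip_width: 0.0696
```

```bash
python3 look.py m 170,200,240,280 395,130,485,225; python3 prof.py m | sed -n 6,20p
```

```text
16.3 [0.5618 0.2359 0.0627] [ 4.4 -0.5  4.7] 0.0696
jaw deg 91.65 down [ 2.3e-03  7.0e-04 -1.0e+00]
cradle [-5.9  0.6 62.7]
245 [-0.0354 -0.0409  0.1662]
246 [-0.0379 -0.0412  0.1653]
247 [-0.0397 -0.0401  0.1562]
248 [-0.0266 -0.0133  0.0508]
249 [-0.0291 -0.0122  0.0494]
250 [-0.032  -0.0132  0.0478]
251 [-0.0349 -0.0121  0.0484]
252 [-0.0377 -0.0127  0.0485]
253 [-0.0402 -0.0113  0.0468]
254 [-0.043  -0.0108  0.0456]
255 [-0.046  -0.0114  0.046 ]
256 [-0.0488 -0.0109  0.0477]
257 [-0.0527 -0.0134  0.0534]
258 [-0.0555 -0.0129  0.0546]
259 [-0.0588 -0.014   0.0563]
```

View pics/ms.png

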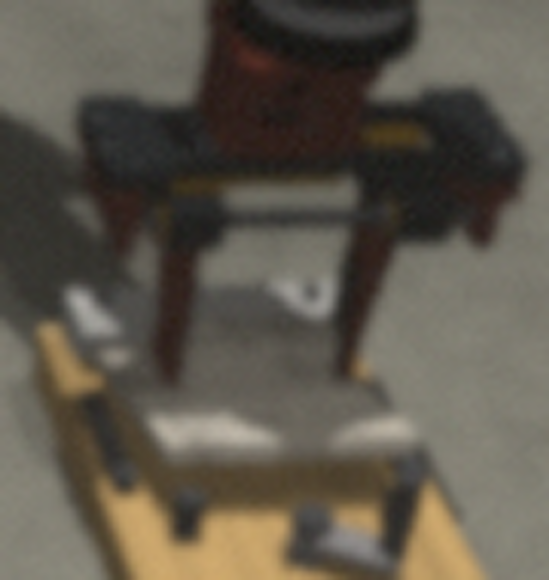

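Request:
{"fn": "send_rows", "kwargs": {
  "steps": [
    {"dp": [1,0,-1],"spin": 0,"grip": 0},
    {"dp": [2,0,-2],"spin": 0,"grip": 0},
    {"dp": [3,0,-3],"spin": 0,"grip": 0},
    {"dp": [3.5,0,-4],"spin": 0,"grip": 0},
    {"dp": [4,0,-5],"spin": 0,"grip": 0},
    {"dp": [4.5,0,-6],"spin": 0,"grip": 0},
    {"dp": [5,0,-7],"spin": 0,"grip": 0},
    {"dp": [5,0,-7],"spin": 0,"grip": 0}
  ]
}}

```text
time_s: 17.2
ee_pos: [0.5665, 0.236, 0.0555]
orientation: [-0.493, 0.507, -0.492, -0.507]
contact_force: [5.3, -0.6, 5.0]
grip_width: 0.07
```

```bash
python3 look.py n 170,200,240,280 395,130,485,225; python3 prof.py n | sed -n 6,20p
```

```text
17.2 [0.5665 0.236  0.0555] [ 5.3 -0.6  5. ] 0.07
jaw deg 91.64 down [ 1.8e-03  7.0e-04 -1.0e+00]
cradle [-1.2  0.5 55.5]
245 [-0.0338 -0.0383  0.1577]
246 [-0.0354 -0.0372  0.1443]
247 [-0.0231 -0.0124  0.0461]
248 [-0.0255 -0.0111  0.0443]
249 [-0.0285 -0.0115  0.0451]
250 [-0.0315 -0.0115  0.0468]
251 [-0.0343 -0.0115  0.0452]
252 [-0.0372 -0.0114  0.0449]
253 [-0.0399 -0.0109  0.0437]
254 [-0.0429 -0.0103  0.0439]
255 [-0.0459 -0.0141  0.0444]
256 [-0.0487 -0.0111  0.0457]
257 [-0.0529 -0.0135  0.0545]
258 [-0.0559 -0.0139  0.0559]
259 [-0.0584 -0.0131  0.0539]
```

View pics/ns.png

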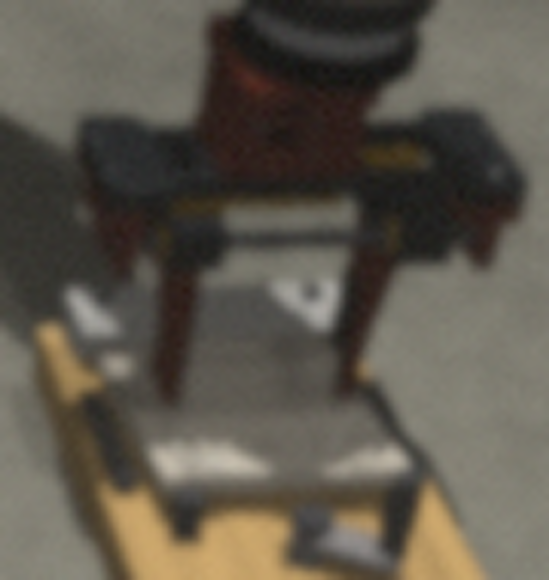

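View pics/nt.png

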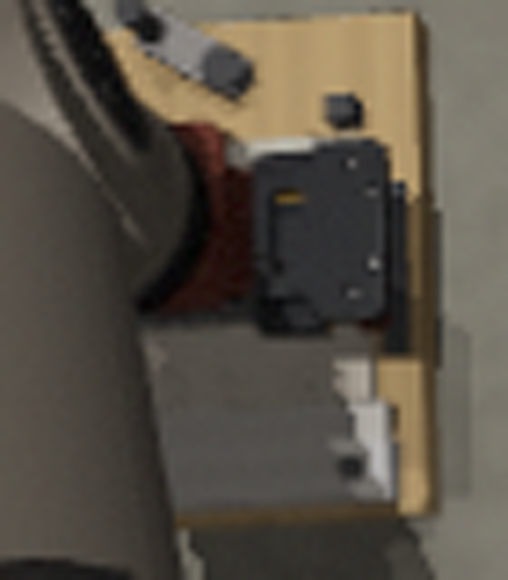

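Request:
{"fn": "send_rows", "kwargs": {
  "steps": [
    {"dp": [0.5,0,-1],"spin": 0,"grip": 0},
    {"dp": [1,0,-2],"spin": 0,"grip": 0},
    {"dp": [1.5,0,-3],"spin": 0,"grip": 0},
    {"dp": [2,0,-4],"spin": 0,"grip": 0},
    {"dp": [2.5,0,-5],"spin": 0,"grip": 0},
    {"dp": [3,0,-6],"spin": 0,"grip": 0},
    {"dp": [3,0,-6.5],"spin": 0,"grip": 0},
    {"dp": [3,0,-6.5],"spin": 0,"grip": 0}
  ]
}}

```text
time_s: 18.1
ee_pos: [0.5695, 0.236, 0.049]
orientation: [-0.494, 0.507, -0.492, -0.507]
contact_force: [5.8, -1.2, 4.0]
grip_width: 0.0697
```

```bash
python3 look.py o 170,200,240,280 395,130,485,225; python3 prof.py o | sed -n 6,20p
```

```text
18.1 [0.5695 0.236  0.049 ] [ 5.8 -1.2  4. ] 0.0697
jaw deg 91.63 down [ 2.e-03  8.e-04 -1.e+00]
cradle [ 1.8  0.5 49. ]
245 [-0.0248 -0.0233  0.096 ]
246 [-0.0195 -0.0112  0.0419]
247 [-0.0223 -0.0111  0.0413]
248 [-0.0253 -0.0119  0.0404]
249 [-0.0278 -0.0104  0.0412]
250 [-0.0309 -0.0101  0.04  ]
251 [-0.0338 -0.0098  0.0421]
252 [-0.0371 -0.0134  0.0427]
253 [-0.0398 -0.0134  0.0414]
254 [-0.0425 -0.0104  0.0413]
255 [-0.0454 -0.0103  0.0421]
256 [-0.0486 -0.011   0.0455]
257 [-0.0527 -0.0141  0.0542]
258 [-0.0557 -0.0138  0.0556]
259 [-0.0586 -0.0137  0.0551]
```

View pics/os.png

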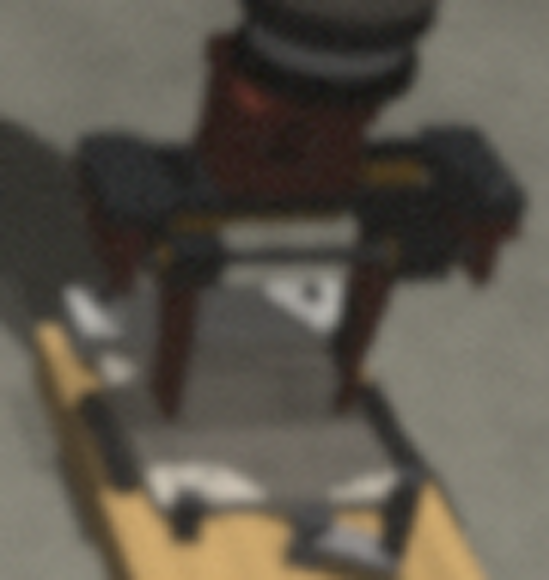

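Request:
{"fn": "send_rows", "kwargs": {
  "steps": [
    {"dp": [0,0,-1],"spin": 0,"grip": 0},
    {"dp": [0,0,-2],"spin": 0,"grip": 0},
    {"dp": [0,0,-2],"spin": 0,"grip": 0},
    {"dp": [0,0,-2],"spin": 0,"grip": 0}
  ]
}}

```text
time_s: 18.6
ee_pos: [0.5698, 0.236, 0.0481]
orientation: [-0.494, 0.507, -0.492, -0.507]
contact_force: [3.1, -1.6, 12.5]
grip_width: 0.0697
```

Request:
{"fn": "send_rows", "kwargs": {
  "steps": [
    {"dp": [0,0,0.5],"spin": 0,"grip": 84},
    {"dp": [0,0,1],"spin": 0,"grip": 90},
    {"dp": [0,0,1],"spin": 0,"grip": 95},
    {"dp": [0,0,1],"spin": 0,"grip": 95},
    {"dp": [0,0,1],"spin": 0,"grip": 95},
    {"dp": [0,0,6],"spin": 0,"grip": 95},
    {"dp": [0,0,20],"spin": 0,"grip": 95},
    {"dp": [0,0,45],"spin": 0,"grip": 95},
    {"dp": [0,0,75],"spin": 0,"grip": 95},
    {"dp": [0,0,100],"spin": 0,"grip": 95}
  ]
}}

```text
time_s: 19.6
ee_pos: [0.5689, 0.2359, 0.1493]
orientation: [-0.493, 0.507, -0.492, -0.507]
contact_force: [-0.4, 0.2, 0.8]
grip_width: 0.0834
```

```bash
python3 look.py p 170,200,240,280 395,130,485,235; python3 prof.py p | sed -n 6,20p
```

```text
19.6 [0.5689 0.2359 0.1493] [-0.4  0.2  0.8] 0.0834
jaw deg 91.63 down [ 1.6e-03  9.0e-04 -1.0e+00]
cradle [  1.3   0.3 149.3]
245 [-0.0159 -0.0103  0.0399]
246 [-0.0192 -0.011   0.041 ]
247 [-0.0228 -0.0147  0.0422]
248 [-0.025  -0.01    0.0407]
249 [-0.0279 -0.01    0.0419]
250 [-0.0311 -0.0113  0.0416]
251 [-0.0339 -0.0107  0.0412]
252 [-0.0368 -0.011   0.0412]
253 [-0.0396 -0.0104  0.0424]
254 [-0.0428 -0.0104  0.0425]
255 [-0.0456 -0.014   0.0417]
256 [-0.0483 -0.0101  0.0433]
257 [-0.053  -0.0137  0.0543]
258 [-0.0557 -0.0131  0.0552]
259 [-0.059  -0.0147  0.0549]
```

View pics/ps.png

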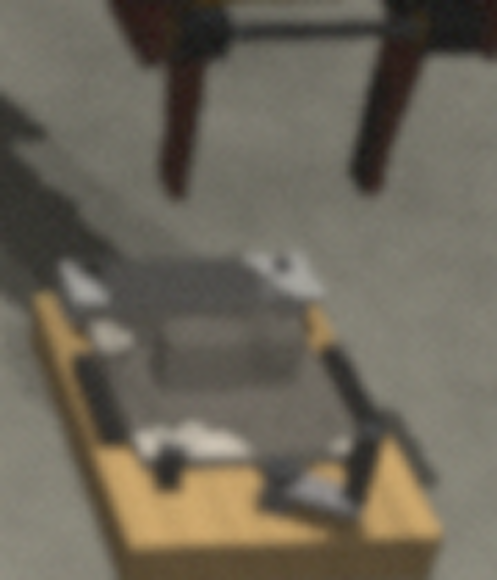

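View pics/pt.png

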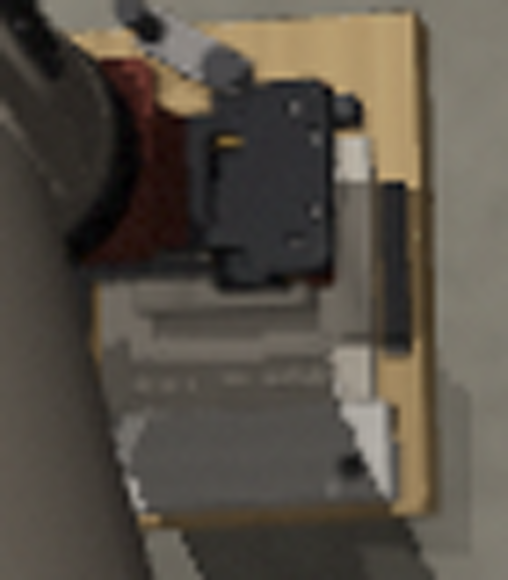

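Request:
{"fn": "send_rows", "kwargs": {
  "steps": [
    {"dp": [25,7,0],"spin": 0,"grip": 60},
    {"dp": [60,16,0],"spin": 0,"grip": 30},
    {"dp": [100,26,0],"spin": 0,"grip": 0},
    {"dp": [128,33,0],"spin": 0,"grip": 0},
    {"dp": [128,33,-15],"spin": 0,"grip": 0},
    {"dp": [128,33,-30],"spin": 0,"grip": 0},
    {"dp": [128,33,-30],"spin": 0,"grip": 0},
    {"dp": [128,33,-30],"spin": 0,"grip": 0}
  ]
}}

```text
time_s: 20.5
ee_pos: [0.6949, 0.2684, 0.1157]
orientation: [0.492, -0.507, 0.493, 0.508]
contact_force: [0.8, 0.8, -0.3]
grip_width: 0.0226
```

```bash
python3 look.py q 160,120,270,280 385,130,485,280
```

```text
20.5 [0.6949 0.2684 0.1157] [ 0.8  0.8 -0.3] 0.0226
jaw deg 91.66 down [-2.4e-03 -8.0e-04 -1.0e+00]
cradle [128.1  29.2 115.7]
```

View pics/qs.png

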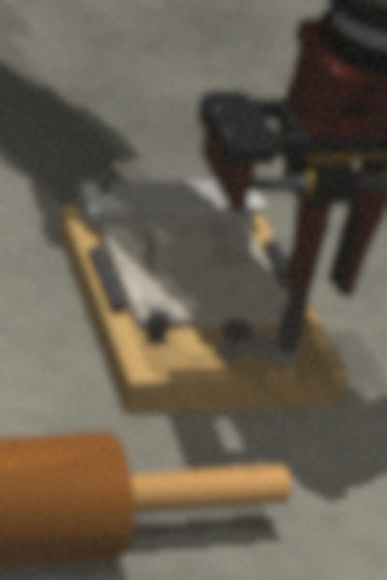

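View pics/qt.png

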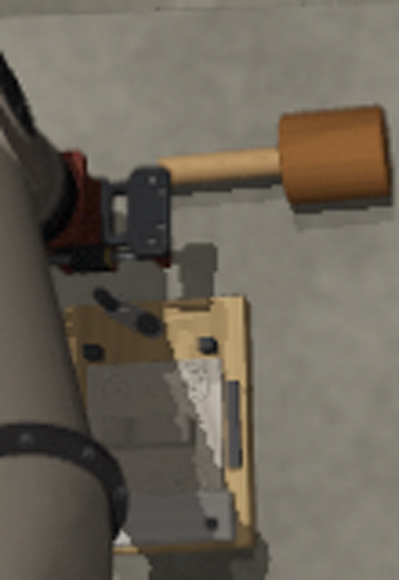

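Request:
{"fn": "send_rows", "kwargs": {
  "steps": [
    {"dp": [0,0,0],"spin": 0,"grip": 0},
    {"dp": [0,0,0],"spin": 0,"grip": 0},
    {"dp": [0,0,-20],"spin": 0,"grip": 0},
    {"dp": [0,0,-40],"spin": 0,"grip": 0},
    {"dp": [0,0,-52],"spin": 0,"grip": 0},
    {"dp": [0,0,-52],"spin": 0,"grip": 0},
    {"dp": [0,0,-52],"spin": 0,"grip": 0}
  ]
}}

```text
time_s: 21.3
ee_pos: [0.6967, 0.2688, 0.065]
orientation: [-0.493, 0.507, -0.493, -0.507]
contact_force: [0.6, -0.3, 0.1]
grip_width: 0.0009
```

Request:
{"fn": "send_rows", "kwargs": {
  "steps": [
    {"dp": [-5,0,0],"spin": 0,"grip": 0},
    {"dp": [-10,0,0],"spin": 0,"grip": 0},
    {"dp": [-15,0,0],"spin": 0,"grip": 0},
    {"dp": [-20,0,0],"spin": 0,"grip": 0},
    {"dp": [-25,0,0],"spin": 0,"grip": 0},
    {"dp": [-30,-1,0],"spin": 0,"grip": 0},
    {"dp": [-35,-1,0],"spin": 0,"grip": 0},
    {"dp": [-40,-1,0],"spin": 0,"grip": 0},
    {"dp": [-45,-1,0],"spin": 0,"grip": 0},
    {"dp": [-48,-1,0],"spin": 0,"grip": 0}
  ]
}}

```text
time_s: 22.3
ee_pos: [0.6494, 0.2647, 0.0645]
orientation: [-0.493, 0.508, -0.494, -0.506]
contact_force: [7.0, -5.3, 0.1]
grip_width: 0.0009
```

```bash
python3 look.py r 160,180,250,280 395,130,485,235
```

```text
22.3 [0.6494 0.2647 0.0645] [ 7.  -5.3  0.1] 0.0009
jaw deg 91.56 down [ 0.0017 -0.0031 -1.    ]
cradle [82.5 26.9 64.5]
```

View pics/rs.png

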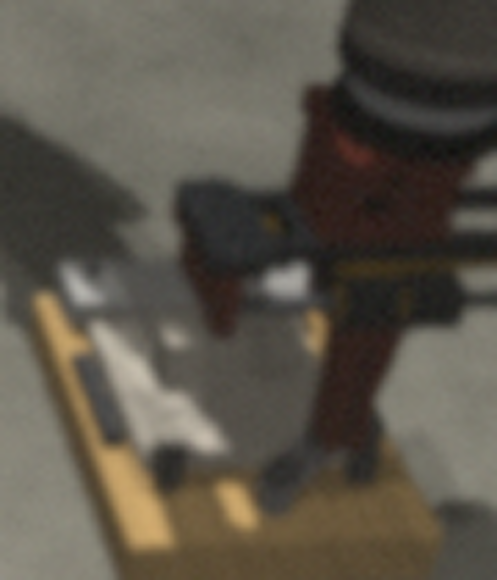

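View pics/rt.png

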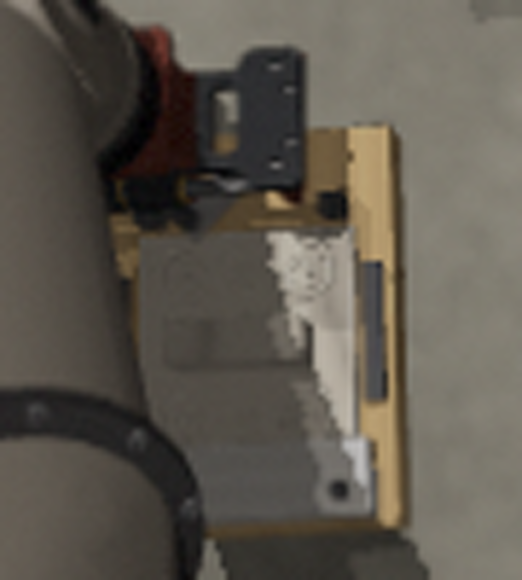

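Request:
{"fn": "send_rows", "kwargs": {
  "steps": [
    {"dp": [8,0,0],"spin": 0,"grip": 0},
    {"dp": [10,12,0],"spin": 0,"grip": 0},
    {"dp": [6,26,0],"spin": 0,"grip": 0},
    {"dp": [-5,29,0],"spin": 0,"grip": 0},
    {"dp": [-15,29,0],"spin": 0,"grip": 0},
    {"dp": [-25,28,0],"spin": 0,"grip": 0},
    {"dp": [-25,24,0],"spin": 0,"grip": 0},
    {"dp": [-25,20,0],"spin": 0,"grip": 0},
    {"dp": [-25,15,0],"spin": 0,"grip": 0},
    {"dp": [-25,10,0],"spin": 0,"grip": 0}
  ]
}}

```text
time_s: 23.4
ee_pos: [0.6235, 0.2778, 0.0647]
orientation: [0.493, -0.506, 0.493, 0.507]
contact_force: [-4.4, 7.1, 1.4]
grip_width: 0.0006
```

Request:
{"fn": "send_rows", "kwargs": {
  "steps": [
    {"dp": [0,-3,0],"spin": 0,"grip": 0},
    {"dp": [0,-6,0],"spin": 0,"grip": 0},
    {"dp": [0,-9,0],"spin": 0,"grip": 0},
    {"dp": [0,-12,0],"spin": 0,"grip": 0},
    {"dp": [0,-13,0],"spin": 0,"grip": 0},
    {"dp": [0,-13,0],"spin": 0,"grip": 0}
  ]
}}

```text
time_s: 24.0
ee_pos: [0.6232, 0.2649, 0.0644]
orientation: [0.493, -0.507, 0.493, 0.507]
contact_force: [-1.8, 2.3, 0.2]
grip_width: 0.0005
```

```bash
python3 look.py u 160,180,250,280 395,130,485,235
```

```text
24.0 [0.6232 0.2649 0.0644] [-1.8  2.3  0.2] 0.0005
jaw deg 91.64 down [-6.e-04  5.e-04 -1.e+00]
cradle [56.3 27.8 64.4]
```

View pics/us.png

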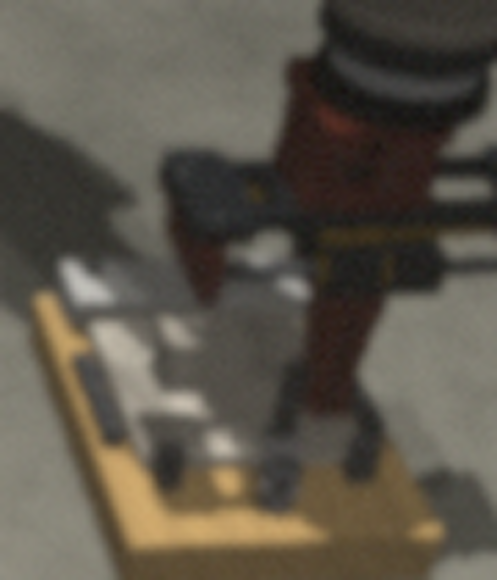

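Request:
{"fn": "send_rows", "kwargs": {
  "steps": [
    {"dp": [0,-2,0],"spin": 0,"grip": 0},
    {"dp": [0,-4,0],"spin": 0,"grip": 0},
    {"dp": [0,-6,0],"spin": 0,"grip": 0},
    {"dp": [0,-7.5,0],"spin": 0,"grip": 0},
    {"dp": [0,-7.5,0],"spin": 0,"grip": 0}
  ]
}}

```text
time_s: 24.6
ee_pos: [0.6238, 0.2563, 0.0646]
orientation: [-0.493, 0.507, -0.493, -0.507]
contact_force: [-0.8, 0.9, -0.4]
grip_width: 0.0006
```

```bash
python3 look.py v 160,180,250,280 420,170,485,235
```

```text
24.6 [0.6238 0.2563 0.0646] [-0.8  0.9 -0.4] 0.0006
jaw deg 91.59 down [ 4.e-04 -6.e-04 -1.e+00]
cradle [56.7 19.2 64.6]
```

View pics/vs.png

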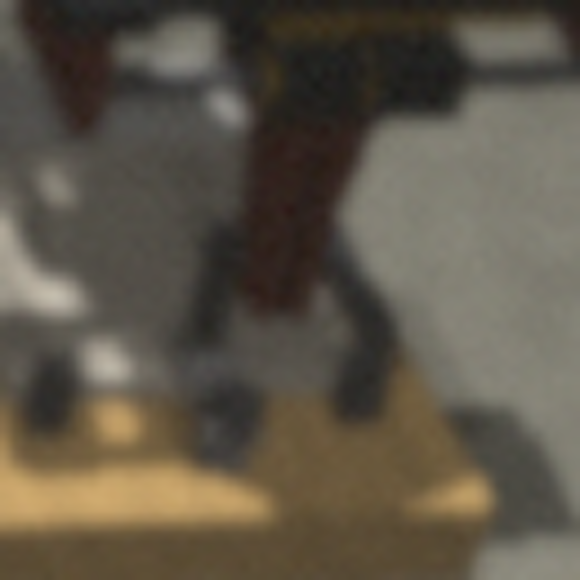

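```bash
cat > lat.py <<'E'
import sys
from fit1h import *
n=sys.argv[1];b=[int(v) for v in sys.argv[2].split(",")];k=580/(b[3]-b[1]);s=np.load(n+"s.npz")
def CW(x,y,z): return np.array([x,y,z])@R.from_euler('z',.028).as_matrix().T+np.r_[.5677,.2355,0]
out=[]
im=cv2.resize(np.ascontiguousarray(s["pixels"][b[1]:b[3],b[0]:b[2],::-1]),None,fx=k,fy=k,interpolation=cv2.INTER_CUBIC)
pp=lambda P:tuple(int(v) for v in ((w2pix(s,P)[0]-b[:2]+.5)*k))
for a,c in((0,(0,255,0)),(.2,(0,255,255)),(.4,(0,0,255))):
    x,y=.088-.034*np.cos(a),.034*np.sin(a)
    cv2.line(im,pp(CW(x,y,.048)),pp(CW(x,y,.088)),c,1)
cv2.circle(im,pp(CW(.088,0,.05)),3,(255,0,0),-1)
for y in(-.047,.047):cv2.circle(im,pp(CW(.069,y,.052)),3,(255,0,0),-1)
for x in(-.03,.04):
  for y in(-.06,.06):cv2.circle(im,pp(CW(x,y,.038)),2,(255,0,255),-1)
for dx in (0.,):
  for x in(-.06,.06):
    for y in(-.055,.055):cv2.circle(im,pp(CW(x,y,.04)),2,(255,255,0),-1)
  for x in(-.011,.011):
    for y in(-.035,.035):cv2.circle(im,pp(CW(x,y,.07)),2,(255,255,0),-1)
cv2.imwrite(f"pics/{n}lat.png",im)
E
python3 lat.py v 420,170,485,235
```

```text
(no output)
```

View pics/vlat.png

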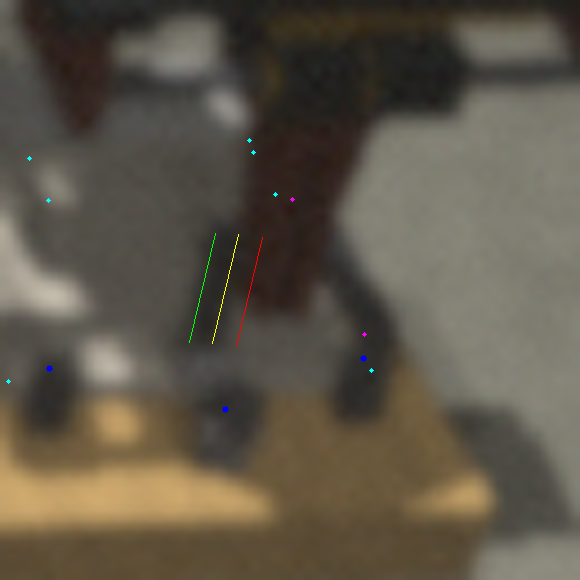

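Request:
{"fn": "send_rows", "kwargs": {
  "steps": [
    {"dp": [0,-1,0],"spin": 0,"grip": 0},
    {"dp": [0,-2,0],"spin": 0,"grip": 0},
    {"dp": [0,-3,0],"spin": 0,"grip": 0},
    {"dp": [0,-3,0],"spin": 0,"grip": 0},
    {"dp": [0,-3,0],"spin": 0,"grip": 0}
  ]
}}

```text
time_s: 25.2
ee_pos: [0.6236, 0.2543, 0.0646]
orientation: [-0.493, 0.507, -0.493, -0.507]
contact_force: [0.7, 1.1, -0.4]
grip_width: 0.0003
```

Request:
{"fn": "send_rows", "kwargs": {
  "steps": [
    {"dp": [0,5,0],"spin": 0,"grip": 0},
    {"dp": [0,15,2],"spin": 0,"grip": 0},
    {"dp": [0,25,25],"spin": 0,"grip": 0},
    {"dp": [-10,45,60],"spin": 0,"grip": 0},
    {"dp": [-20,75,100],"spin": 0,"grip": 0},
    {"dp": [-35,110,130],"spin": 0,"grip": 0},
    {"dp": [-55,150,150],"spin": 0,"grip": 0},
    {"dp": [-85,185,160],"spin": 0,"grip": 0},
    {"dp": [-120,220,160],"spin": 0,"grip": 0},
    {"dp": [-150,250,160],"spin": 0,"grip": 0}
  ]
}}

```text
time_s: 26.2
ee_pos: [0.4707, 0.5072, 0.2253]
orientation: [0.493, -0.507, 0.492, 0.508]
contact_force: [0.2, 1.0, -0.5]
grip_width: 0.0003
```

Request:
{"fn": "send_rows", "kwargs": {
  "steps": [
    {"dp": [-30,30,0],"spin": 0,"grip": 0},
    {"dp": [-60,50,0],"spin": 0,"grip": 0},
    {"dp": [-80,60,0],"spin": 0,"grip": 0},
    {"dp": [-80,60,0],"spin": 0,"grip": 0},
    {"dp": [-80,60,0],"spin": 0,"grip": 0}
  ]
}}

```text
time_s: 26.7
ee_pos: [0.3933, 0.5644, 0.2246]
orientation: [-0.493, 0.508, -0.492, -0.507]
contact_force: [0.1, -0.1, -1.2]
grip_width: 0.0006
```

```bash
python3 look.py w 170,190,240,285 400,160,480,240; python3 lat.py w 400,160,480,240; python3 - <<'E'
import cv2,numpy as np
f=np.load('wt.npz');cv2.imwrite('pics/wfull.png',f['pixels'][:,:,::-1])
import sys;sys.path.insert(0,'.')
from fit1h import *
def CW(P): return np.array(P)@R.from_euler('z',.028).as_matrix().T+np.r_[.5677,.2355,0]
im=cv2.resize(np.ascontiguousarray(f["pixels"][190:285,170:240,::-1]),None,fx=6,fy=6,interpolation=cv2.INTER_CUBIC)
pp=lambda P:tuple(int(v) for v in ((w2pix(f,CW(P))[0]-[170,190]+.5)*6))
for a,c in((0,(0,255,0)),(.2,(0,255,255))):
    cv2.line(im,pp([.088-.034*np.cos(a),.034*np.sin(a),.048]),pp([.088-.034*np.cos(a),.034*np.sin(a),.088]),c,1)
for P in [(.088,0,.05),(.064,.047,.052),(.064,-.047,.052)]:cv2.circle(im,pp(P),2,(255,0,0),-1)
for x in(-.06,.06):
    for y in(-.055,.055):cv2.circle(im,pp([x,y,.04]),2,(255,0,255),-1)
for x in(-.011,.011):
    for y in(-.035,.035):cv2.circle(im,pp([x,y,.07]),2,(0,0,255),-1)
cv2.imwrite('pics/wov.png',im)
C=cloud(f);P=R.from_euler('z',-.028).apply((C-[.5677,.2355,0]).reshape(-1,3))
m=(abs(P[:,0])<.06)&(P[:,0]>-.04)&(abs(P[:,1])<.05)&(P[:,2]>.035)&(P[:,2]<.047);q=P[m]
c=q.mean(0);nn=np.linalg.svd(q-c)[2][2];print("slab plane",len(q),c.round(4),"tilt deg",np.degrees(np.arccos(abs(nn[2]))).round(2))
m=(P[:,2]>.064)&(P[:,2]<.076)&(abs(P[:,0])<.025)&(abs(P[:,1])<.05);q=P[m];print("ridge",len(q),q.mean(0).round(4),q.min(0).round(4),q.max(0).round(4))
E
```

```text
26.7 [0.3933 0.5644 0.2246] [ 0.1 -0.1 -1.2] 0.0006
jaw deg 91.71 down [ 5.e-04 -4.e-04 -1.e+00]
cradle [-164.8  333.9  224.6]
slab plane 877 [ 0.0104 -0.0007  0.0414] tilt deg 0.3
ridge 183 [-0.0014 -0.0017  0.0706] [-0.0127 -0.0357  0.064 ] [0.0109 0.0333 0.0759]
```

View pics/wov.png

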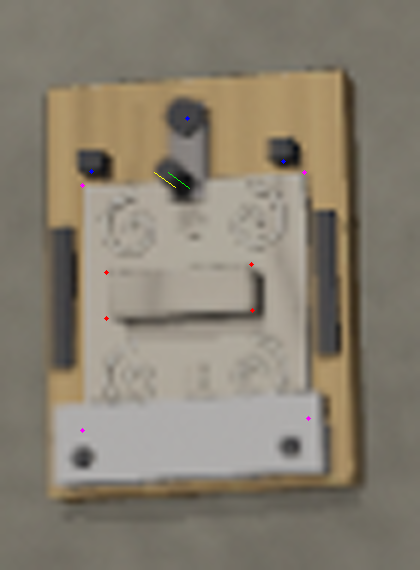

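View pics/wlat.png

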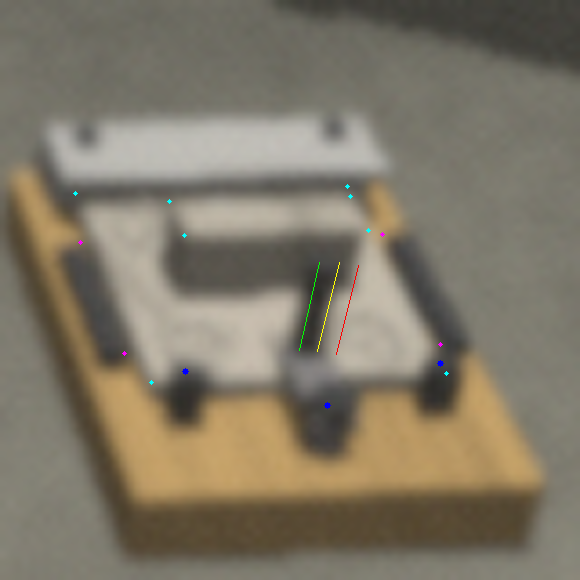

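View pics/wfull.png

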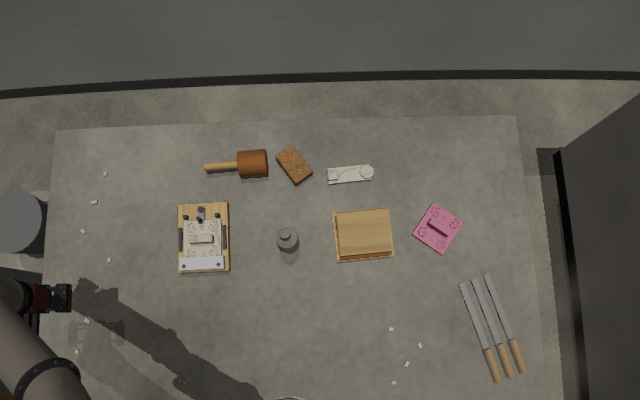

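```bash
python3 -c "
from cell import *
print(close_job())"
```

```text
the job is handed in; nothing more can be done
None
```

The panel is in the cradle with the latch turned home, and I handed the job in with the arm clear at about 27 s of the 72 s allowed.

- **Latch aside:** it started at about 0.9 rad, in the panel's way. I pushed it by the pin with shut fingers to about 2.1 rad.
- **Grip:** the tool can only point straight down, so I gripped the ridge by its two ends (along y) rather than across x. This kept the panel tilted, at about 28° by the depth reading. The lower edge touched the bed at a height that suggested nearer 26°.
- **Loading:** I eased the tilt to about 20° against the bed and slid edge_a roughly 8–9 mm under the lip. I then lowered the far edge and released. The force readings I saw stayed below 15 N.
- **Latch home:** I pushed the pin back until the latch read about 0.05 rad in the top view; the limit is 0.2.

Last checks, from both cameras with the arm away:

| Check | Measured | Limit |
|---|---|---|
| Slab tilt | 0.3° | 3° |
| Slab top height | 41.4 mm (expected 40, depth noise about 2 mm) | about 37–43.5 mm |
| Ridge centre, along cradle | -1.4 mm | ±6.5 mm |
| Ridge centre, across cradle | -1.7 mm | ±7.5 mm |

In the full top picture the bottle, mallet, sanding block and offcut look unmoved.

Two things are less certain. The scene-camera overlay was a few pixels off from the top view, within calibration. I judged the final latch angle by eye from the pictures, since there is no direct reading of it.

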